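# Refit the plunger of the hand pump

## Task

Refit the plunger of the hand pump: take it from its rest and slide its tapered end about halfway into the pump's bore, then let go of it. Take it again further back, by the black handle behind the collar, and push it gently fully home, until its collar sits against the mouth of the pump; do not force it, leave it there, and do not disturb the other things on the bench.

Things in the scene. Friction and masses are not known exactly. Their poses are not given: they have to be found in the camera images.
- pump: Hand pump body, fixed to the bench: round aluminium barrel, 44 mm outside, 180 mm long, level on two supports on a dark base plate 190 x 84 x 10 mm. Origin under the plate's centre; x along the barrel from mouth to closed end, z up. Top of the barrel 97 mm over the bench (101 at the mouth), port near the closed end 119 mm. Over 40 N between plunger and pump (side loads added) is forcing.
- pump_mouth (a point): Centre of the bore at the barrel's mouth face (a ring 52 mm outside, 22 mm inside), 75 mm over the bench. x points into the bore along its axis, z up. The bore is 14 mm wide, 160 mm deep, flared to 22 mm over its first 10 mm. In it, 60 to 90 mm deep, sits a hidden piston that the plunger meets and pushes ahead; it slides stiffly (6 N, with rubbing up to 14 N), no spring-back.
- plunger: Plunger, loose, about 0.16 kg, 200 mm long: steel shaft 12 mm thick, its last 11 mm tapering to 7 mm at the tip; 150 mm from the tip a steel collar 32 mm across and 8 mm thick; behind it a black ribbed handle 18 mm thick, 42 mm long. Origin on its axis 95 mm behind the tip; x points to the tip. It starts level on the rest. Home: collar on the mouth face, tip 150 mm inside.
- plunger_shaft (a point): Point on the plunger's axis 95 mm behind the tip, near its balance point: the place to grip the shaft while it lies on the rest. x points to the tip.
- plunger_tip (a point): Centre of the plunger's tip. x points ahead along its axis.
- plunger_handle (a point): Middle of the black handle on the plunger's axis, 179 mm behind the tip (29 mm behind the collar's front face). x points to the tip.
- rest: Rest for the plunger, fixed: a dark strip 130 x 60 x 6 mm with two steel V supports 90 mm apart along its x (at -42 and +48 mm, each 10 mm thick, top 45 mm over the bench). Origin under the centre of the strip. The plunger's axis lies 42 mm over the bench, its origin over the rest's within 4 mm, tip towards the rest's x.
- oil_bottle: Small oil bottle standing upright, 35 mm wide, 112 mm tall, origin under its centre. A bystander, loose.
- ptfe_reel: Small reel of tape, 50 mm across, 17 mm tall, origin under its centre. A bystander, loose.
- adapter: Brass pipe adapter lying on the bench, 24 x 45 x 21 mm, origin under its centre. A bystander, loose.
Mind the look-alikes: they are no part of the job. What is meant by the plunger is not purple, and is the larger of those in its own colour.

How it is judged:
By the outcome, as a careful person would: the job done as asked, in the order asked, and still so for the second after the job is handed in, with the robot touching nothing.
It also fails if it takes over 70 s, if anything falls off the work surface, if the arm or the gripper's body presses on something with over 40 N, if the wrist force passes 120 N, or if a joint passes its speed limit or range.

## Robot

A 7-joint arm with a two-finger parallel gripper is mounted at the origin on a cart in front of the work surface, level with it; the furniture and walls round the work are solid. World frame = base frame: x ahead of the robot, y to its left, z up, the work surface at z = 0. Lengths are in m, angles in rad, forces in N, time in s.
With the tool pointing down it reaches from about 0.425 to 0.925 m from the base axis. Payload 6.8 kg.
Tool frame: the origin (TCP) lies at the very end of the fingers, on their centre line; the grasp point (between the pads) lies bot.hold_point_z behind it (bot.hold_point_z is the distance from the TCP to the grasp point, in m); x points along the fingers, z is the direction in which the jaws open and shut, and the axes are right-handed (so a half turn about x gives the same grasp; the last joint's range is limited). The gripper opens to 85 mm and grips with 20 to 120 N. Pads are 22 mm wide; open, the fingers measure 114 mm over their backs; the gripper's body (76 mm by 85 mm) begins 54 mm behind the grasp point. The pads swing forward as they close: fully open they stand 13 mm farther back than shut.
Start: joints at [-1.355, 0.477, 0.022, 1.555, -0.011, 1.109, -0.083], TCP at [0.215, 0.64, 0.231] pointing down, gripper open.
Joint ranges: [-2.96, 2.96], [-0.34, 2.1], [-1.41, 1.46], [0.24, 2.44], [-1.37, 4.51], [0.17, 1.92], [-2.96, 2.96]. Speed limits (rad/s): [2.39, 2.39, 3.14, 3.14, 3.14, 3.14, 3.14].

## Interface

Orientations are given as a unit quaternion [w, x, y, z].
In Python, from station import bot gives the robot as it stands.
- The arm moves only by the tool drive_tool, never from a script. Its arguments are lists of equal length, an entry for each row: "slide": the shift along the world's x, y, z in mm, a list of three; "turn": the turn, a rotation vector about the world's x, y, z in rad, a list of three; "gripper": the opening, from 0 (shut) to 1 (fully open). A call has 1 to 10 rows; each row is the pose to reach, as a shift and turn from the pose measured when the call began; what a row does not reach only later rows make up. A row lasts 1/10 s, in which the tool goes at most 50 mm and 8.59 degrees, less where a joint would pass 70% of its speed; a pose out of reach is approached as far as the arm can. A call with a gripper value outside its range is refused whole. The fingers move at their own pace and stop on an object; "squeeze" is the grip in N (left out, the last holds). Time passes only in rows, so rows that repeat a pose let the fingers close. It gives the time, the measured TCP pose, the force and the opening at its end, in the units of the state.
- bot.get_obs(): the state, without advancing time (a new reading comes with each control period).
- bot.read_camera(name): name is "scene" or "top" or "wrist"; returns a dict with "color" (420x560x3 uint8, red, green, blue), "fovy" (degrees; the focal length in pixels is half the picture's height over the tangent of half this angle, whatever the lens; pixels are square), "cx", "cy" (the principal point, pixels), "R" (3x3) and "t" (3): a world point X has camera coordinates R X + t. Camera axes: x right, y down, z forward; pixel columns grow to the right and rows downward; lengths in m; the calibration is good to about 2 mm. A picture is of the moment at which its call begins. There is no depth.
- bot.hand_in(): hands the job in, once; it reports no verdict.
The state is a dict: "t": time; "q": joint angles; "joint_vel": joint speeds; "joint_torque": joint torques, N m; "eef_pos": TCP position; "tool_rot": TCP orientation; "contact_force": force on the tool from outside, world axes, zero at the start; "torque": the same for the moment, N m; "gripper_width": opening from 0.0 (shut) to 1.0 (fully open).
Only numpy, scipy, OpenCV 4.12 (cv2) and the standard library are available. Lean on these libraries where they do the work, as an engineer would, in place of code of your own. Each camera call takes 0.05 s, during which the arm holds its last target.

## Working session

There is one attempt and no reset: what is moved stays moved. The work goes in short steps, Python scripts to look and compute and a tool call to move; the robot and the scene stay as the last step left them, time stands still between calls to the robot, and variables do not carry over. Pictures are saved under pics/ and viewed, and the job is handed in when it is done.

Besides the shell and the picture viewer there is one more tool, called by a JSON object that holds its "name" and its "arguments", one argument or row to a line. drive_tool: Moves the arm, as the interface text tells. Its arguments: {"type":"object","properties":{"slide":{"type":"array"},"turn":{"type":"array"},"gripper":{"type":"array"},"squeeze":{"type":"number"}},"required":["slide","turn","gripper"]}

```bash
ls; mkdir -p pics; python3 - <<'E'
from station import bot
import cv2,numpy as np
o=bot.get_obs();print(o,bot.hold_point_z)
for n in("scene","top","wrist"):
    c=bot.read_camera(n);cv2.imwrite(f"pics/{n}0.png",c["color"][:,:,::-1]);print(n,c["fovy"],c["cx"],c["cy"],c["R"],c["t"])
E
```

```text
pics
{'t': 0.0, 'q': array([-1.35509638,  0.47781643,  0.02231931,  1.55646232, -0.0115275 ,
        1.10933854, -0.08308204]), 'joint_vel': array([-0.00026498,  0.00069019, -0.0015559 ,  0.00043268,  0.00072551,
       -0.00085272, -0.00028976]), 'joint_torque': array([ 2.47693833e-04, -5.96447468e+01,  1.60791434e+00, -2.81201237e+01,
        1.24399815e-02,  9.36288794e-03, -1.64868482e-05]), 'eef_pos': array([0.21456665, 0.63934206, 0.2303098 ]), 'tool_rot': array([ 0.57352728, -0.41329951,  0.57456992,  0.41245531]), 'contact_force': array([-0.43006002,  0.91543376,  0.30078679]), 'torque': array([-0.02145916,  0.01831548, -0.05550934]), 'gripper_width': 0.9985885428695084} 0.0187
scene 57.34104324601432 277.43486384571617 211.7461979303902 [[ 0.75136339 -0.65977972  0.01199116]
 [-0.44518696 -0.52022896 -0.72881438]
 [ 0.4870951   0.54226613 -0.68460632]] [-0.54021009  0.1486785   0.8892127 ]
top 51.11800727810327 285.16124596572143 207.48221233540332 [[-0.020044   -0.99972988  0.01176452]
 [-0.98652338  0.0178653  -0.1626421 ]
 [ 0.16238799 -0.01486598 -0.98661499]] [-0.22232644  0.55163447  1.11753973]
wrist 70.33458365737732 286.77163351058175 213.92305895158918 [[ 0.31842867  0.94794445 -0.0021226 ]
 [ 0.89880306 -0.30120822  0.31847553]
 [ 0.30125776 -0.10331954 -0.94792871]] [-0.67393396 -0.04050056  0.38144971]
```

View pics/scene0.png

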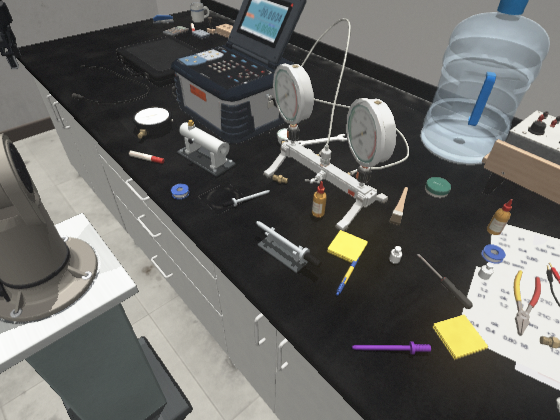

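View pics/top0.png

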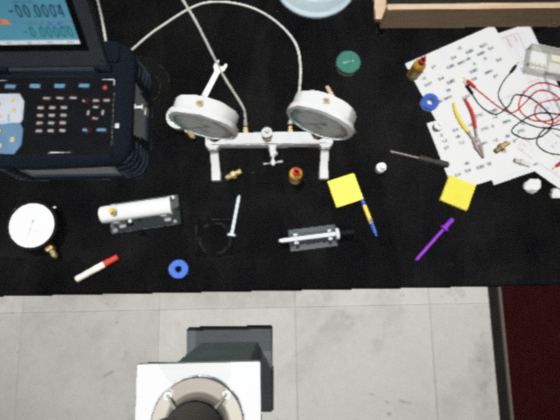

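View pics/wrist0.png

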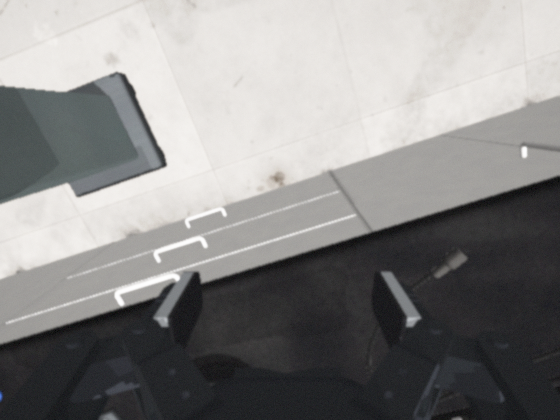

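The top view shows three plunger-like things: the steel one on the V rest (top px ~(280-352, 237)), a small steel one at (235,215), and a purple one at (435,240). The one on the rest fits: it isn't purple, it's the larger steel one, and it has the black handle. I'll confirm with enlarged crops.

```bash
python3 - <<'E'
import cv2,numpy as np
t=cv2.imread("pics/top0.png");s=cv2.imread("pics/scene0.png")
a=cv2.resize(t[180:270,80:370],None,fx=2.7,fy=2.7,interpolation=cv2.INTER_CUBIC)
b=cv2.resize(s[110:280,170:330],None,fx=2,fy=2,interpolation=cv2.INTER_CUBIC)
im=np.zeros((a.shape[0]+b.shape[0],a.shape[1],3),np.uint8);im[:a.shape[0]]=a;im[a.shape[0]:,:b.shape[1]]=b
cv2.imwrite("pics/crop0.png",im);print(im.shape)
E
```

```text
(583, 783, 3)
```

View pics/crop0.png

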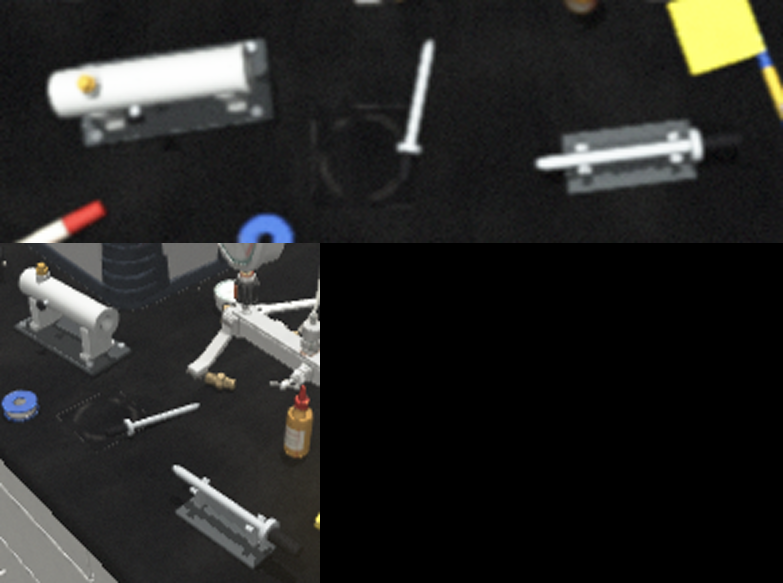

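The crop confirms it: the plunger on the rest is long, with collar and black handle at the right and the tip pointing left towards the pump. The pump's mouth is at its right end. Now I'll measure.

```bash
cat > h.py <<'E'
import numpy as np,cv2
from station import bot
def cam(n):
    c=bot.read_camera(n);c["R"]=np.array(c["R"]);c["t"]=np.array(c["t"]);return c
def ray(c,p):
    f=210/np.tan(np.radians(c["fovy"]/2))
    d=c["R"].T@np.array([(p[0]-c["cx"])/f,(p[1]-c["cy"])/f,1.]);return -c["R"].T@c["t"],d
def plane(c,p,z):
    o,d=ray(c,p);return o+d*(z-o[2])/d[2]
def tri(c1,p1,c2,p2):
    A=[];b=[]
    for c,p in((c1,p1),(c2,p2)):
        o,d=ray(c,p);d=d/np.linalg.norm(d);M=np.eye(3)-np.outer(d,d);A.append(M);b.append(M@o)
    x=np.linalg.lstsq(np.vstack(A),np.hstack(b),rcond=None)[0]
    return x,[np.linalg.norm(A[i]@x-b[i]) for i in(0,1)]
def proj(c,X):
    f=210/np.tan(np.radians(c["fovy"]/2));v=c["R"]@np.asarray(X)+c["t"];return f*v[0]/v[2]+c["cx"],f*v[1]/v[2]+c["cy"]
E
python3 - <<'E'
from h import *
t=cam("top");s=cam("scene")
for name,img in(("top",t["color"]),("scene",s["color"])):
    hsv=cv2.cvtColor(img,cv2.COLOR_RGB2HSV)
    m=((hsv[...,2]>150)&(hsv[...,1]<50)).astype(np.uint8)
    n,l,st,ce=cv2.connectedComponentsWithStats(m)
    for i in range(1,n):
        if 60<st[i,4]<4000: 
            ys,xs=np.where(l==i);pts=np.c_[xs,ys].astype(np.float32)
            r=cv2.minAreaRect(pts)
            print(name,st[i],ce[i].round(1),np.round(r[0],1),np.round(r[1],1),round(r[2],1))
# rough
for p,z in(((280,240),.042),((341,233),.042),((352,235),.042),((102,214),.075),((172,208),.075)): print(p,plane(t,p,z).round(4))
E
```

```text
top [ 132    0  222  129 3521] [251.2  89.4] [242.4  63.6] [128.  220.6] 89.7
top [281   0  70  18 876] [315.4   6.7] [315.5   8.5] [17. 69.] 90.0
top [  0  40  80   5 322] [39.2 41.7] [39.5 42. ] [ 4. 79.] 90.0
top [524  84  36  13 229] [542.7  88.8] [541.6  89.6] [35.1 11.7] 1.7
top [521  91  37  29 466] [537.  104.6] [538.3 104.5] [31.  30.8] 19.3
top [  0  94  24  30 644] [ 10.9 108.3] [ 11.5 108.5] [29. 23.] 90.0
top [541 100  19  14 185] [551.9 106.3] [550.  106.5] [13. 18.] 90.0
top [ 189  127  152   38 1589] [269.8 139.8] [264.2 145.4] [151.2  36.9] 1.5
top [319 150  10  29 235] [323.6 164.4] [323.6 164.1] [ 8.3 28.2] 3.0
top [210 153  11  28 242] [214.9 166.8] [215.1 166.5] [27.3  9.2] 87.1
top [376 162  11  10  81] [380.8 166.6] [380.8 166.6] [8.9 9.8] 63.4
top [524 179  17  14 186] [532.3 185. ] [532.  185.5] [13. 16.] 90.0
top [228 195  12  41 150] [234.4 216.9] [233.9 215.1] [ 6.2 41.2] 8.6
top [  98  196   74   27 1155] [135.6 209.4] [134.3 211.1] [20.4 73. ] 81.7
top [   9  203   46   45 1611] [ 31.1 225. ] [ 31. 225.] [42.4 46.7] 45.0
top [279 228  61  16 363] [311.5 
[... 1348 characters left out ...]
23.3] 19.4
scene [232 190  37  13  83] [249.6 196.1] [250.5 196.2] [ 4.8 36.9] 77.1
scene [337 200  25  29 246] [349.4 214.7] [349.7 214.5] [ 8.7 31.2] 39.6
scene [129 210  94 107 237] [167.4 252.6] [178.3 260.6] [141.    9.9] 49.2
scene [257 221  51  36 259] [283.3 239.1] [280.1 238.1] [57.3 11. ] 31.2
scene [391 246  11  12  86] [396.6 251.8] [397.3 251.8] [ 9.9 10.6] 45.0
scene [552 274   8  29 140] [555.8 288. ] [555.5 288. ] [28.  7.] 90.0
scene [   0  359   71   61 2939] [ 28.2 395.7] [ 35. 389.] [70. 60.] 0.0
(280, 240) [ 0.4617 -0.2176  0.042 ]
(341, 233) [ 0.4771 -0.3789  0.042 ]
(352, 235) [ 0.4713 -0.4078  0.042 ]
(102, 214) [0.5342 0.2379 0.075 ]
(172, 208) [0.5465 0.0592 0.075 ]
```

```bash
cat >> h.py <<'E'
from scipy.spatial.transform import Rotation as Ro
def rot(o): 
    q=o["tool_rot"];return Ro.from_quat([q[1],q[2],q[3],q[0]])
E
python3 - <<'E'
from h import *
o=bot.get_obs();print(rot(o).as_matrix().round(3))
t=cam("top");s=cam("scene")
def mid(c,pa,pb,hw):
    # subpixel midline: intensity-weighted center across axis, sampled between pa,pb
    g=cv2.cvtColor(c["color"],cv2.COLOR_RGB2GRAY).astype(np.float32)
    pa,pb=np.array(pa,float),np.array(pb,float);u=(pb-pa)/np.linalg.norm(pb-pa);n=np.array([-u[1],u[0]])
    k=np.arange(-hw,hw+.01,.25);P=[]
    for f in np.linspace(0,1,25):
        q=pa+(pb-pa)*f+k[:,None]*n
        v=cv2.remap(g,q[:,0].astype(np.float32)[None],q[:,1].astype(np.float32)[None],cv2.INTER_LINEAR)[0]
        i=np.where(v>(v.min()+v.max())/2)[0]
        P.append(pa+(pb-pa)*f+n*k[[i.min(),i.max()]].mean())
    P=np.array(P).astype(np.float32)
    vx,vy,x,y=cv2.fitLine(P,cv2.DIST_HUBER,0,.01,.01).ravel()
    r=np.abs((P-[x,y])@np.array([-vy,vx]));
    return np.array([x,y]),np.array([vx,vy]),r.max()
def at(L,xx): return L[0]+L[1]*(xx-L[0][0])/L[1][0]
def lines3d(c1,L1,c2,L2):
    def pl(c,L):
        o,d1=ray(c,L[0]);_,d2=ray(c,L[0]+20*L[1]);n=np.cross(d1,d2);n/=np.linalg.norm(n);return n,n@o
    n1,b1=pl(c1,L1);n2,b2=pl(c2,L2);d=np.cross(n1,n2);d/=np.linalg.norm(d)
    if d[1]<0:d=-d
    return lambda y:np.linalg.solve([n1,n2,[0,1,0]],[b1,b2,y]),d
LT=mid(t,(284,239.5),(330,234.5),5);LS=mid(s,(260,223.5),(298,245.5),5)
print(LT,LS)
f,d=lines3d(t,LT,s,LS);print("plunger",d,f(-.25),f(-.35))
for xx in(279.5,336,341): print(xx,plane(t,at(LT,xx),.042).round(4))
MT=mid(t,(105,213),(165,208),16);MS=mid(s,(188,130),(222,148),13)
print(MT,MS)
f,d=lines3d(t,MT,s,MS);print("pump",d,f(.08),f(.2))
for xx in(98,172):print(plane(t,at(MT,xx),.075).round(4))
c=t["color"];
a=cv2.resize(s["color"][110:190,170:250,::-1],None,fx=7,fy=7,interpolation=cv2.INTER_CUBIC);cv2.imwrite("pics/pump1.png",a)
E
```

```text
[[-0.    -0.948  0.318]
 [-0.001  0.318  0.948]
 [-1.    -0.    -0.001]]
(array([304.66757, 236.95175], dtype=float32), array([ 0.9921066 , -0.12539732], dtype=float32), np.float32(1.2700344)) (array([279.66895, 236.99608], dtype=float32), array([0.8269898, 0.5622169], dtype=float32), np.float32(1.1597267))
plunger [-0.10680037  0.99427994  0.00103777] [ 0.46500981 -0.25        0.04137692] [ 0.47575129 -0.35        0.04127255]
279.5 [ 0.4613 -0.2163  0.042 ]
336 [ 0.4774 -0.3657  0.042 ]
341 [ 0.4788 -0.379   0.042 ]
(array([135.83728, 209.64828], dtype=float32), array([ 0.9893344 , -0.14566217], dtype=float32), np.float32(3.2409668)) (array([204.7249, 138.7827], dtype=float32), array([0.8592536, 0.5115499], dtype=float32), np.float32(4.71869))
pump [-0.14028579  0.9890978   0.04478211] [0.55344882 0.08       0.07483474] [0.53642897 0.2        0.08026783]
[0.5312 0.248  0.075 ]
[0.5561 0.0594 0.075 ]
```

View pics/pump1.png

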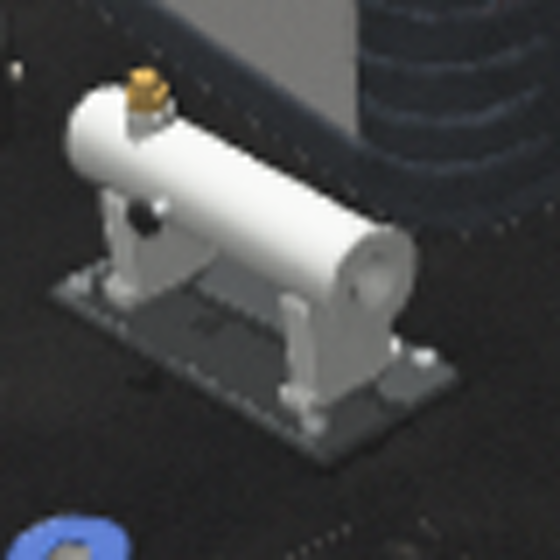

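{"name": "drive_tool", "arguments": {
  "slide": [
    [15,-30,20],
    [35,-70,45],
    [55,-110,70],
    [75,-155,70],
    [95,-195,70],
    [115,-235,70],
    [135,-275,70],
    [155,-315,70],
    [175,-355,70],
    [195,-395,70]
  ],
  "turn": [
    [0,0,-0.06],
    [0,0,-0.12],
    [0,0,-0.18],
    [0,0,-0.25],
    [0,0,-0.32],
    [0,0,-0.39],
    [0,0,-0.46],
    [0,0,-0.53],
    [0,0,-0.6],
    [0,0,-0.67]
  ],
  "gripper": [1,1,1,1,1,1,1,1,1,1]
}}

```text
t: 1.35
eef_pos: [0.4103, 0.2431, 0.3014]
tool_rot: [0.678, -0.2, 0.678, 0.2]
contact_force: [0.7, -0.1, 0.5]
gripper_width: 1.002
```

{"name": "drive_tool", "arguments": {
  "slide": [
    [20,-40,0],
    [40,-80,0],
    [60,-120,-10],
    [80,-160,-20],
    [100,-200,-30],
    [120,-245,-40],
    [140,-283,-50],
    [140,-283,-50]
  ],
  "turn": [
    [0,0,-0.06],
    [0,0,-0.12],
    [0,0,-0.2],
    [0,0,-0.28],
    [0,0,-0.36],
    [0,0,-0.42],
    [0,0,-0.47],
    [0,0,-0.47]
  ],
  "gripper": [1,1,1,1,1,1,1,1]
}}

```text
t: 2.15
eef_pos: [0.5509, -0.0466, 0.2506]
tool_rot: [0.706, -0.034, 0.706, 0.032]
contact_force: [0.0, -0.0, 0.2]
gripper_width: 0.999
```

```bash
python3 - <<'E'
from h import *
o=bot.get_obs();print(o["eef_pos"],rot(o).as_matrix().round(3),o["q"].round(2))
c=cam("wrist");cv2.imwrite("pics/w1.png",c["color"][:,:,::-1]);np.savez("w1.npz",**c)
for X in((.5561,.0594,.075),(.5312,.248,.075)):print(proj(c,X))
E
```

```text
[ 0.5509177  -0.04664274  0.25063046] [[ 0.    -0.094  0.996]
 [-0.003  0.996  0.094]
 [-1.    -0.003 -0.   ]] [-0.53  0.29  0.62  1.86 -0.19  1.05  0.25]
(np.float64(303.09162127922866), np.float64(88.67846196399165))
(np.float64(298.2576453183762), np.float64(-174.8941553330043))
```

View pics/w1.png

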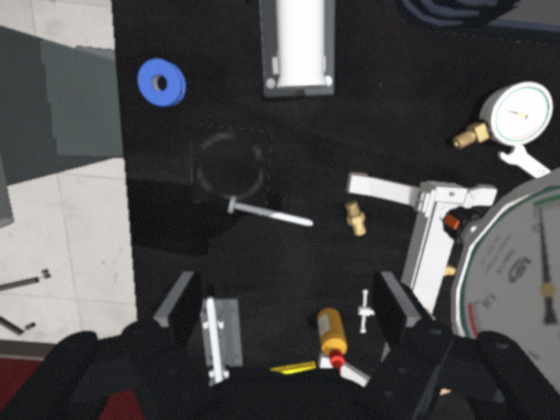

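Wrist view: barrel runs up the picture at column ~302, mouth face at row ~88; the plunger on the rest is at column ~212, rows 295-380. Next I'll fit the barrel midline and mouth edge here.

```bash
python3 - <<'E'
from h import *
c=dict(np.load("w1.npz"));im=c["color"]
g=cv2.cvtColor(im,cv2.COLOR_RGB2GRAY).astype(int)
P=[]
for r in range(4,96,4):
    i=np.where(g[r,255:345]>185)[0]+255
    print(r,i.min() if len(i) else None,i.max() if len(i) else None, end=' | ')
cv2.imwrite("pics/w1c.png",cv2.resize(im[0:110,240:360,::-1],None,fx=6,fy=5.4,interpolation=cv2.INTER_CUBIC))
E
```

```text
4 279 322 | 8 279 322 | 12 279 322 | 16 279 322 | 20 279 322 | 24 279 322 | 28 279 322 | 32 280 322 | 36 280 322 | 40 280 322 | 44 280 322 | 48 280 322 | 52 280 322 | 56 281 323 | 60 274 324 | 64 274 324 | 68 274 324 | 72 281 322 | 76 281 329 | 80 270 331 | 84 279 330 | 88 None None | 92 None None |
```

View pics/w1c.png

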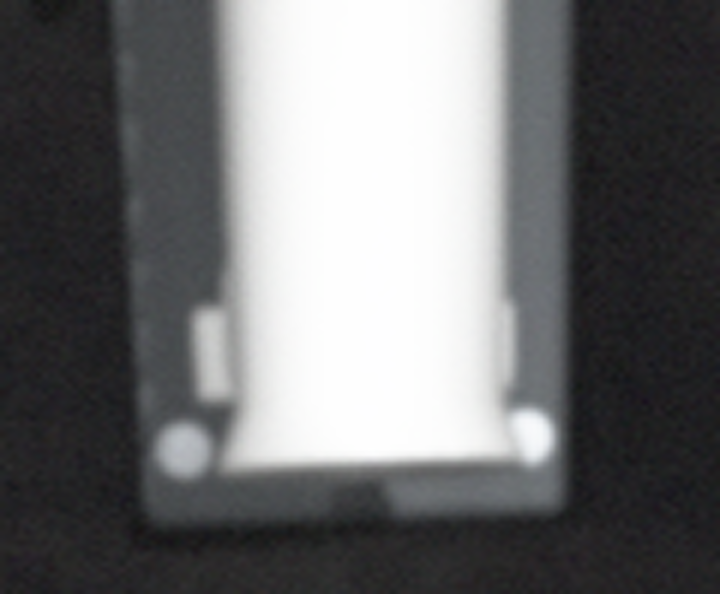

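```bash
python3 - <<'E'
from h import *
c=dict(np.load("w1.npz"));im=c["color"]
g=cv2.GaussianBlur(cv2.cvtColor(im,cv2.COLOR_RGB2GRAY),(1,9),0).astype(float)
print("cam",(-c["R"].T@c["t"]).round(4),c["R"][2])
def cross(v,x0,th):
    for k in range(len(v)-1):
        if (v[k]-th)*(v[k+1]-th)<=0: return x0+k+(th-v[k])/(v[k+1]-v[k])
L=[];Rr=[];rows=list(range(4,54,4))
for r in rows:
    v=g[r];L.append(cross(v[268:300],268,165));Rr.append(cross(v[310:335],310,175))
L=np.array(L);Rr=np.array(Rr);m=(L+Rr)/2
print(L.round(1),Rr.round(1))
pm=np.polyfit(rows,m,1);print(pm,np.abs(np.polyval(pm,rows)-m).max())
A=plane(c,(np.polyval(pm,5),5),.075);B=plane(c,(np.polyval(pm,50),50),.075);d=(A-B)/np.linalg.norm(A-B);print(A,B,d,np.arctan2(d[0],d[1]))
w=[np.linalg.norm(plane(c,(l,r),.08)-plane(c,(x,r),.08)) for l,x,r in zip(L,Rr,rows)];print(np.round(w,4))
gg=cv2.cvtColor(im,cv2.COLOR_RGB2GRAY).astype(float)
for col in (290,295,301,307,312): 
    e=cross(gg[78:95,col],78,165);p=plane(c,(col,e),.101);print(col,round(e,2),p.round(4))
# base plate edges: z=.010
E
```

```text
cam [0.5423 0.0358 0.393 ] [ 0.02970084 -0.32078682 -0.94668563]
[277.5 277.6 277.7 277.9 278.  278.1 278.3 278.4 278.5 278.7 278.8 278.9
 278.9] [323.1 323.1 323.1 323.1 323.1 323.1 323.1 323.1 323.1 323.1 323.1 323.1
 323.1]
[1.54608430e-02 3.00236644e+02] 0.028317323550766105
[0.54575794 0.12909964 0.075     ] [0.55035858 0.09294039 0.075     ] [-0.1262152   0.99200289  0.        ] -0.12655272820079203
[0.0409 0.0409 0.0409 0.041  0.041  0.041  0.041  0.0411 0.041  0.0411
 0.0411 0.0412 0.0413]
290 85.78 [0.5429 0.0588 0.101 ]
295 85.67 [0.5474 0.0593 0.101 ]
301 85.51 [0.5528 0.0599 0.101 ]
307 85.26 [0.5582 0.0606 0.101 ]
312 84.95 [0.5626 0.0613 0.101 ]
```

{"name": "drive_tool", "arguments": {
  "slide": [
    [-15,-45,-10],
    [-30,-92,-25],
    [-45,-140,-40],
    [-60,-185,-60],
    [-72,-230,-80],
    [-80,-264,-100],
    [-80,-264,-100],
    [-80,-264,-100]
  ],
  "turn": [
    [0,0,0],
    [0,0,0],
    [0,0,0.013],
    [0,0,0.013],
    [0,0,0.013],
    [0,0,0.013],
    [0,-0.0,0.013],
    [0,0,0.013]
  ],
  "gripper": [1,1,1,1,1,1,1,1]
}}

```text
t: 3.0
eef_pos: [0.4701, -0.307, 0.1505]
tool_rot: [0.706, -0.039, 0.706, 0.039]
contact_force: [0.3, -0.1, 0.1]
gripper_width: 1.001
```

```bash
python3 - <<'E'
from h import *
o=bot.get_obs();print(o["eef_pos"],rot(o).as_matrix().round(3))
c=cam("wrist");cv2.imwrite("pics/w2.png",c["color"][:,:,::-1]);np.savez("w2.npz",**c)
for X in((.4613,-.2163,.042),(.4715,-.311,.042)):print(proj(c,X))
E
```

```text
[ 0.47010339 -0.3070082   0.15053985] [[-0.001 -0.11   0.994]
 [-0.     0.994  0.11 ]
 [-1.    -0.    -0.001]]
(np.float64(289.6763724277896), np.float64(101.91904832265392))
(np.float64(289.05646851251987), np.float64(216.01768257005972))
```

View pics/w2.png

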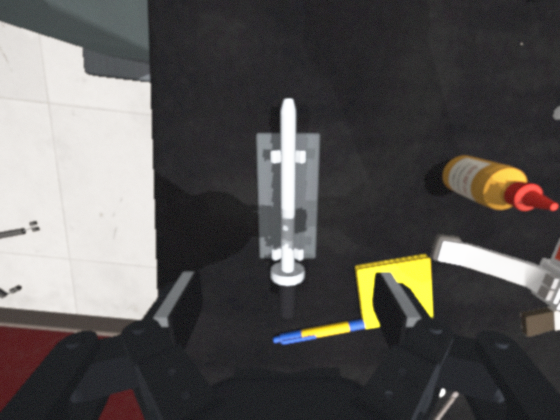

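Wrist view: plunger tip at (289,98), shaft down column ~288, collar at row ~272, black handle below it. The bottle at (490,185) is clear of the fingers.

```bash
python3 - <<'E'
from h import *
c=dict(np.load("w2.npz"));g=cv2.cvtColor(c["color"],cv2.COLOR_RGB2GRAY).astype(float)
R=[];M=[];W=[]
for r in list(range(112,146,3))+list(range(170,212,3)):
    v=g[r,270:310];th=155
    i=np.where(v>th)[0];a,b=i[0],i[-1]
    l=270+a-(v[a]-th)/(v[a]-v[a-1]);h=270+b+(v[b]-th)/(v[b]-v[b+1])
    R.append(r);M.append((l+h)/2);W.append(np.linalg.norm(plane(c,(l,r),.042)-plane(c,(h,r),.042)))
p=np.polyfit(R,M,1);print(p,np.abs(np.polyval(p,R)-M).max(),np.round(W,4))
for r in range(94,104): print(r,g[r,286:292].mean().round(),end=';')
P=lambda r:plane(c,(np.polyval(p,r),r),.042)
tip=P(98);d=P(112)-P(210);d/=np.linalg.norm(d);print(tip,d,np.arctan2(d[0],d[1]));print("grip",tip-.095*d)
for r in range(255,292): print(r,g[r,284:292].mean().round(),end=';')
print(P(264),P(280))
E
```

```text
[-1.53515202e-03  2.88179060e+02] 0.141565707543009 [0.0117 0.0117 0.0117 0.0117 0.0118 0.0118 0.0118 0.0121 0.0125 0.0125
 0.0125 0.0125 0.0126 0.0127 0.0127 0.0127 0.0126 0.0126 0.0126 0.0127
 0.0127 0.0126 0.0124 0.0125 0.0125 0.0118]
94 43.0;95 40.0;96 47.0;97 80.0;98 158.0;99 232.0;100 252.0;101 254.0;102 254.0;103 255.0;[ 0.45968677 -0.21357474  0.042     ] [-0.10946555  0.99399059  0.        ] -0.10968535726439087
grip [ 0.47008599 -0.30800384  0.042     ]
255 253.0;256 253.0;257 253.0;258 253.0;259 253.0;260 253.0;261 253.0;262 253.0;263 253.0;264 253.0;265 253.0;266 253.0;267 253.0;268 253.0;269 253.0;270 251.0;271 240.0;272 203.0;273 154.0;274 135.0;275 140.0;276 187.0;277 241.0;278 253.0;279 254.0;280 254.0;281 255.0;282 254.0;283 254.0;284 243.0;285 186.0;286 106.0;287 63.0;288 55.0;289 54.0;290 54.0;291 54.0;[ 0.47566494 -0.35866288  0.042     ] [ 0.4775473  -0.37575548  0.042     ]
```

{"name": "drive_tool", "arguments": {
  "slide": [
    [0,-1,-40],
    [0,-1,-80],
    [0,-1,-105],
    [0,-1,-120],
    [0,-1,-127.5],
    [0,-1,-127.5],
    [0,-1,-127.5]
  ],
  "turn": [
    [0,0,0],
    [0,0,0],
    [0,0,0],
    [0,0,0],
    [0,0,0],
    [0,0,0],
    [0,0,0]
  ],
  "gripper": [1,1,1,1,1,1,1],
  "squeeze": 60
}}

```text
t: 3.75
eef_pos: [0.4723, -0.307, 0.0246]
tool_rot: [0.707, -0.041, 0.705, 0.04]
contact_force: [0.4, -0.5, 0.3]
gripper_width: 1.002
```

{"name": "drive_tool", "arguments": {
  "slide": [
    [0,0,0],
    [0,0,0],
    [0,0,0],
    [0,0,0],
    [0,0,0],
    [0,0,0],
    [0,0,0],
    [0,0,0]
  ],
  "turn": [
    [0,0,0],
    [0,0,0],
    [0,0,0],
    [0,0,0],
    [0,0,0],
    [0,0,0],
    [0,0,0],
    [0,0,0]
  ],
  "gripper": [0.6,0.4,0.25,0,0,0,0,0]
}}

```text
t: 4.55
eef_pos: [0.4704, -0.3073, 0.0248]
tool_rot: [0.706, -0.04, 0.706, 0.04]
contact_force: [-5.6, 0.8, 6.9]
gripper_width: 0.116
```

{"name": "drive_tool", "arguments": {
  "slide": [
    [0,0,5],
    [0,0,20],
    [0,0,45],
    [0,0,70],
    [0,0,80],
    [0,0,80],
    [0,0,80]
  ],
  "turn": [
    [0,0,0],
    [0,0,0],
    [0,0,0],
    [0,0,0],
    [0,0,0],
    [0,0,0],
    [0,0,0]
  ],
  "gripper": [0,0,0,0,0,0,0]
}}

```text
t: 5.25
eef_pos: [0.4703, -0.3068, 0.1044]
tool_rot: [0.706, -0.04, 0.706, 0.04]
contact_force: [0.6, 0.1, -1.9]
gripper_width: 0.114
```

```bash
python3 - <<'E'
from h import *
o=bot.get_obs();print(o["eef_pos"],rot(o).as_matrix().round(3),o["contact_force"],o["torque"],o["gripper_width"])
for n in("wrist","scene","top"):
    c=cam(n);np.savez(n+"3.npz",**c);cv2.imwrite(f"pics/{n}3.png",c["color"][:,:,::-1])
E
```

```text
[ 0.47027537 -0.30682648  0.10444903] [[-0.001 -0.112  0.994]
 [ 0.     0.994  0.112]
 [-1.     0.    -0.001]] [ 0.61248369  0.12986259 -1.93200324] [ 0.04175109 -0.03810933 -0.02490258] 0.11373506857449392
```

View pics/wrist3.png

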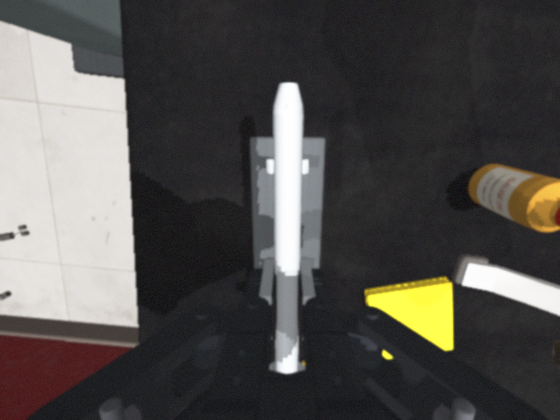

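View pics/scene3.png

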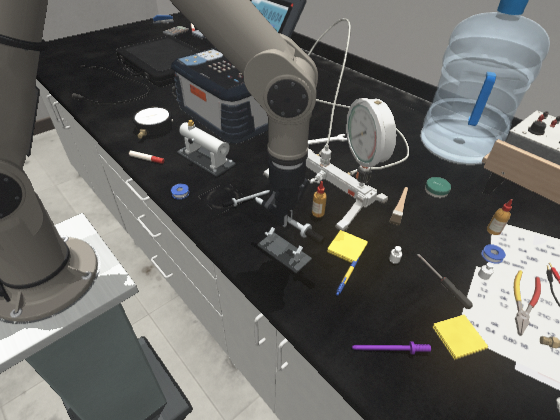

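```bash
cat >> h.py <<'E'
def shaft(c,rows,c0,c1,th=155):
    g=cv2.cvtColor(c["color"],cv2.COLOR_RGB2GRAY).astype(float);R=[];M=[];W=[]
    for r in rows:
        v=g[r,c0:c1];i=np.where(v>th)[0];a,b=i[0],i[-1]
        l=c0+a-(v[a]-th)/(v[a]-v[a-1]);h=c0+b+(v[b]-th)/(v[b]-v[b+1]);R.append(r);M.append((l+h)/2);W.append((l,h))
    p=np.polyfit(R,M,1);return p,np.abs(np.polyval(p,R)-M).max(),np.array(R),np.array(W)
E
python3 - <<'E'
from h import *
c=dict(np.load("wrist3.npz"))
o=bot.get_obs()
p,res,R,W=shaft(c,list(range(106,150,4))+list(range(184,250,4)),262,320)
print(p,res)
g=cv2.cvtColor(c["color"],cv2.COLOR_RGB2GRAY).astype(float)
for r in range(78,92): print(r,g[r,284:292].mean().round(),end=';')
z0=o["eef_pos"][2]+.0187
P=lambda r,z=z0:plane(c,(np.polyval(p,r),r),z)
d=P(106)-P(246);d/=np.linalg.norm(d);print(P(83),d,np.arctan2(d[0],d[1]))
w=[(r,round(np.linalg.norm(plane(c,(a,r),z0)-plane(c,(b,r),z0))*1000,2)) for r,(a,b) in zip(R,W)];print(w)
# tip height if tip is 95 ahead of tcp
T=rot(o).as_matrix();ty=(o["eef_pos"]+T[:,1]*.095)[1]
oo,dd=ray(c,(np.polyval(p,83),83))
for dy in(-.002,0,.002): print(oo+dd*(ty+dy-oo[1])/dd[1])
E
```

```text
[-5.61609733e-03  2.88675957e+02] 0.2970154626702879
78 38.0;79 40.0;80 43.0;81 72.0;82 152.0;83 229.0;84 250.0;85 253.0;86 253.0;87 253.0;88 254.0;89 254.0;90 254.0;91 254.0;[ 0.45945338 -0.21387703  0.12239456] [-1.07619476e-01  9.94192159e-01 -2.30130161e-16] -0.1078283063396666
[(np.int64(106), np.float64(10.98)), (np.int64(110), np.float64(11.23)), (np.int64(114), np.float64(11.41)), (np.int64(118), np.float64(11.43)), (np.int64(122), np.float64(11.36)), (np.int64(126), np.float64(11.38)), (np.int64(130), np.float64(11.42)), (np.int64(134), np.float64(11.34)), (np.int64(138), np.float64(11.61)), (np.int64(142), np.float64(11.93)), (np.int64(146), np.float64(11.95)), (np.int64(184), np.float64(11.82)), (np.int64(188), np.float64(11.95)), (np.int64(192), np.float64(11.95)), (np.int64(196), np.float64(11.88)), (np.int64(200), np.float64(11.81)), (np.int64(204), np.float64(11.96)), (np.int64(208), np.float64(12.03)), (np.int64(212), np.float64(11.87)), (np.int64(216), np.float64(11.73)), (np.int64(220), np.float64(11.63)), (np.int64(224), np.float64(11.46)), (np.int64(228), np.float64(11.46)), (np.int64(232), np.float64(11.46)), (np.int64(236), np.float64(11.5)), (np.int64(240), np.float64(11.47)), (np.int64(244), np.float64(11.44)), (np.int64(248), np.float64(11.7))]
[ 0.45949459 -0.21441913  0.12843655]
[ 0.45934257 -0.21241913  0.10614549]
[ 0.45919054 -0.21041913  0.08385444]
```

```bash
python3 - <<'E'
from h import *
c=dict(np.load("top3.npz"))
for n,p,z in(("bottle",(296,176),.1),("legL",(215,181),.03),("adapter",(233,174),.02),("lookalike",(238,196),.01),("knob",(270,160),.08),("gaugeL",(210,135),.15)):print(n,plane(c,p,z).round(3))
E
```

```text
bottle [ 0.62  -0.261  0.1  ]
legL [ 0.626 -0.044  0.03 ]
adapter [ 0.647 -0.092  0.02 ]
lookalike [ 0.588 -0.105  0.01 ]
knob [ 0.669 -0.195  0.08 ]
gaugeL [ 0.715 -0.049  0.15 ]
```

View pics/top3.png

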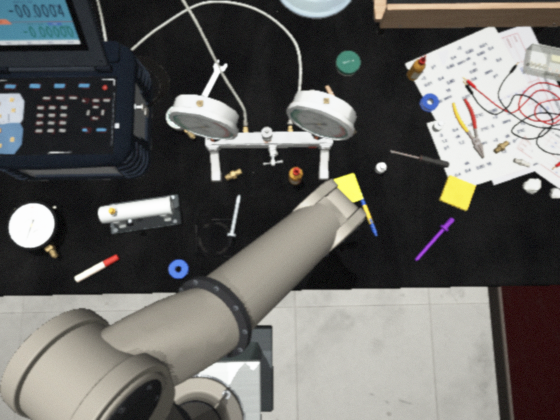

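{"name": "drive_tool", "arguments": {
  "slide": [
    [5,30,15],
    [20,70,20],
    [40,110,20],
    [60,150,20],
    [80,190,15],
    [95,220,0],
    [102,234,-25],
    [102,234,-42],
    [102,234,-46.5],
    [102,234,-46.5]
  ],
  "turn": [
    [0,0,0],
    [0,0,0],
    [0,0,0.01],
    [0,0,0.018],
    [0,0,0.018],
    [0,0,0.018],
    [0,0,0.018],
    [0,0,0.018],
    [0,0,0.018],
    [0,0,0.018]
  ],
  "gripper": [0,0,0,0,0,0,0,0,0,0]
}}

```text
t: 6.4
eef_pos: [0.5707, -0.0735, 0.0562]
tool_rot: [0.704, -0.046, 0.707, 0.046]
contact_force: [0.2, 0.2, -1.3]
gripper_width: 0.115
```

```bash
python3 - <<'E'
from h import *
o=bot.get_obs();print(o["eef_pos"],rot(o).as_matrix().round(3),o["contact_force"],o["torque"],o["gripper_width"])
for n in("wrist","scene"):
    c=cam(n);np.savez(n+"4.npz",**c);cv2.imwrite(f"pics/{n}4.png",c["color"][:,:,::-1])
s=c["color"][100:220,160:320,::-1];cv2.imwrite("pics/scene4c.png",cv2.resize(s,None,fx=5,fy=5,interpolation=cv2.INTER_CUBIC))
E
```

```text
[ 0.57069043 -0.07345912  0.05622803] [[-0.005 -0.129  0.992]
 [-0.     0.992  0.129]
 [-1.     0.001 -0.005]] [ 0.20445801  0.15055714 -1.30200274] [ 0.0313833  -0.03498172 -0.01733506] 0.11535062486308181
```

View pics/wrist4.png

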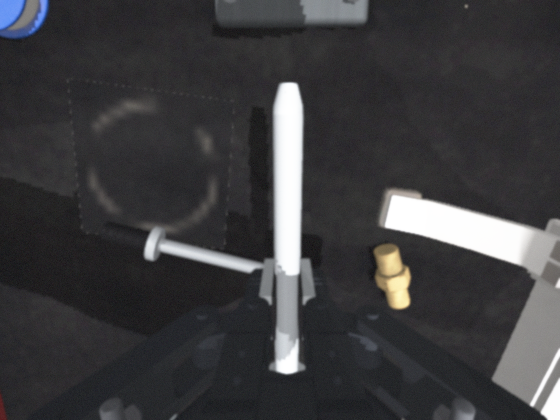

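View pics/scene4c.png

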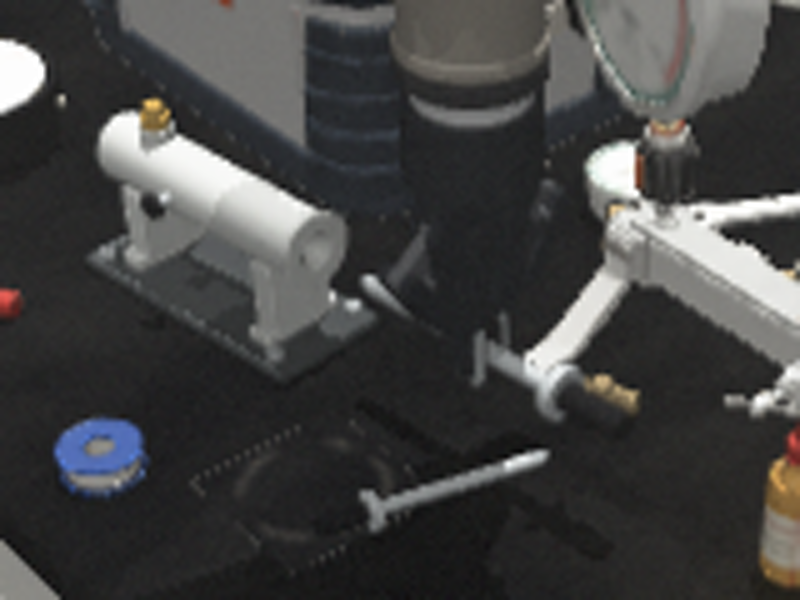

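Wrist: plunger at column ~288, tip at row 83, pump base edge at row ~25. Scene crop: tip at about (365,282) crop px, bore centre at (320,250), collar at (555,388). I'll compare these with projections.

```bash
python3 - <<'E'
from h import *
c=dict(np.load("scene4.npz"));w=dict(np.load("wrist4.npz"));o=bot.get_obs();T=rot(o).as_matrix()
p,res,R,W=shaft(w,list(range(106,240,4)),262,320)
z=o["eef_pos"][2]+.0172
P=lambda r:plane(w,(np.polyval(p,r),r),z)
d=P(106)-P(236);d/=np.linalg.norm(d);tip=P(83);print("tip",tip,"d",d,np.arctan2(d[0],d[1]),res)
M=np.array([.5545,.06,.075]);dm=np.array([-.1262,.992,0])
pts={"tip":tip,"collar front":tip-.150*d,"handle end":tip-.2*d,"mouth":M,"mouthL":M-np.array([.992,.1262,0])*.026,"mouthR":M+np.array([.992,.1262,0])*.026,"mouthT":M+[0,0,.026],"mouthB":M-[0,0,.026],"closed":M+.18*dm}
im=c["color"][100:220,160:320,::-1].copy();im=cv2.resize(im,None,fx=5,fy=5,interpolation=cv2.INTER_CUBIC)
for k,v in pts.items():
    q=np.array(proj(c,v));a=(q-[160,100]+.5)*5-.5;print(k,q.round(1),a.round());cv2.circle(im,tuple(int(x) for x in a.round()),3,(0,0,255),-1)
cv2.imwrite("pics/scene4d.png",im)
E
```

```text
tip [0.55839132 0.0192269  0.07491244] d [-0.12473562  0.99219002  0.        ] -0.12506136074045485 0.19320349534075376
tip [232.  155.4] [362. 279.]
collar front [270.  176.8] [552. 386.]
handle end [283.9 184.6] [621. 425.]
mouth [222.8 149.8] [316. 251.]
mouthL [216.2 153.5] [283. 269.]
mouthR [229.2 146.2] [348. 233.]
mouthT [222.  142.3] [312. 214.]
mouthB [223.5 157. ] [320. 287.]
closed [184.4 128.2] [124. 143.]
```

View pics/scene4d.png

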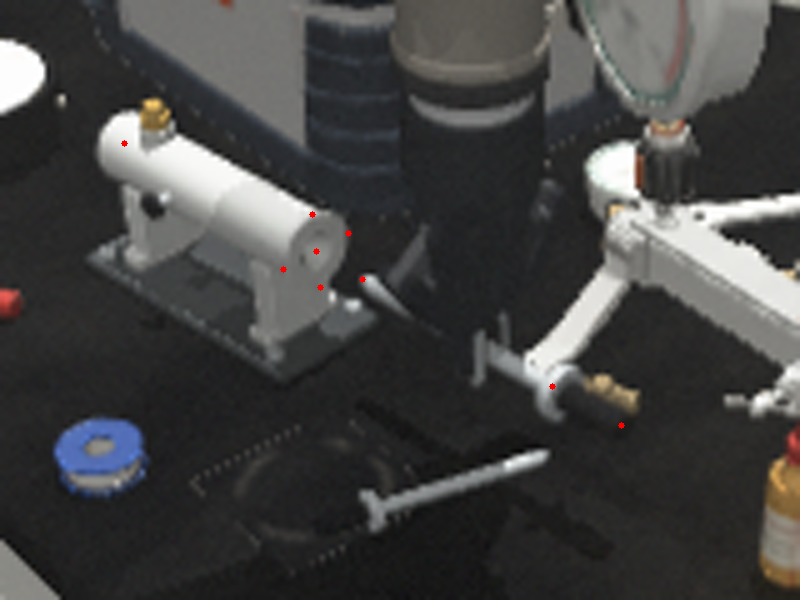

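```bash
python3 - <<'E'
from h import *
c=dict(np.load("scene4.npz"));im=c["color"][135:195,210:290,::-1];cv2.imwrite("pics/s4e.png",cv2.resize(im,None,fx=10,fy=10,interpolation=cv2.INTER_CUBIC))
E
```

```text
(no output)
```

View pics/s4e.png

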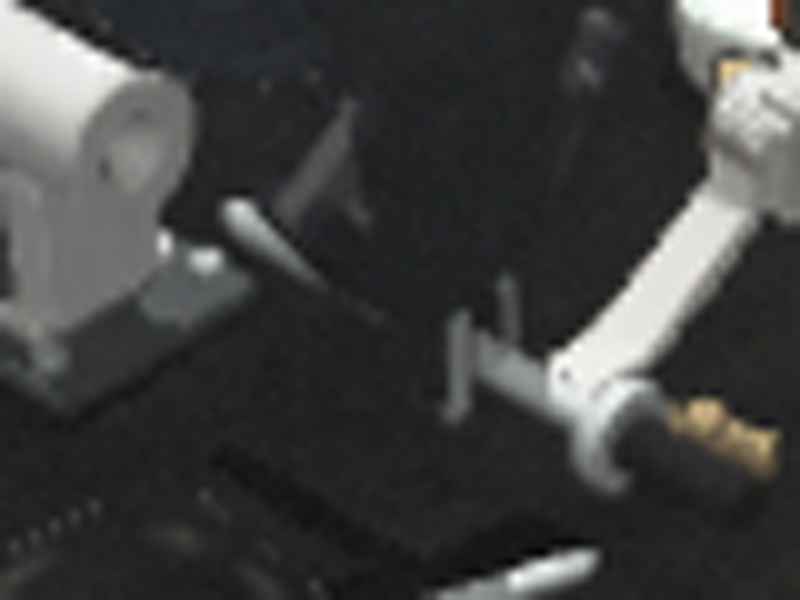

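{"name": "drive_tool", "arguments": {
  "slide": [
    [0,8,1],
    [-1,20,1],
    [-2.5,32,1],
    [-4,42,1],
    [-5,49,1],
    [-5,49,1],
    [-5,49,1]
  ],
  "turn": [
    [0,0,0],
    [0,0,0],
    [0,0,0],
    [0,0,0],
    [0,0,0],
    [0,0,0],
    [0,0,0]
  ],
  "gripper": [0,0,0,0,0,0,0]
}}

```text
t: 7.2
eef_pos: [0.5668, -0.0248, 0.0588]
tool_rot: [0.705, -0.046, 0.706, 0.046]
contact_force: [-0.4, 0.4, -2.2]
gripper_width: 0.116
```

```bash
cat > look.py <<'E'
from h import *
import sys
n=sys.argv[1]
o=bot.get_obs();T=rot(o).as_matrix();print(o["t"],o["eef_pos"].round(4),"head",np.arctan2(T[0,1],T[1,1]).round(4),"tilt",T[2,1].round(4),T[2,2].round(4),"F",o["contact_force"].round(2),"M",o["torque"].round(2),o["gripper_width"])
w=cam("wrist");s=cam("scene");np.savez(f"w{n}.npz",**w);np.savez(f"s{n}.npz",**s)
a=w["color"][:,:,::-1][:, 80:500];b=cv2.resize(s["color"][125:205,200:300,::-1],(500,400),interpolation=cv2.INTER_CUBIC)
im=np.zeros((420,920,3),np.uint8);im[:,:420]=a;im[:400,420:]=b
cv2.imwrite(f"pics/l{n}.png",cv2.resize(im,(800,365)))
E
python3 look.py 5
```

```text
7.2 [ 0.5668 -0.0248  0.0588] head -0.1292 tilt 0.0001 -0.0019 F [-0.44  0.38 -2.17] M [-0.07  0.05  0.02] 0.11590443267157928
```

View pics/l5.png

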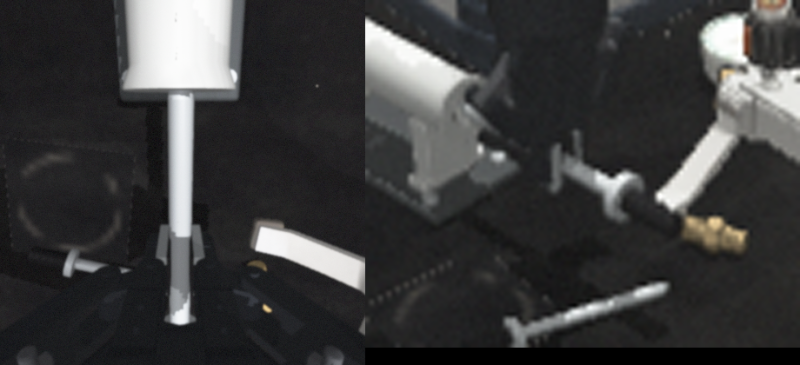

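Wrist half: the shaft (col ~180) enters midway between the ring edges (122-238), so it's centred. I'll continue slowly and watch the force.

{"name": "drive_tool", "arguments": {
  "slide": [
    [-0.4,3,0],
    [-0.8,6,0],
    [-1,8,0],
    [-1,8,0]
  ],
  "turn": [
    [0,0,0],
    [0,0,0],
    [0,0,0],
    [0,0,0]
  ],
  "gripper": [0,0,0,0]
}}

```text
t: 7.7
eef_pos: [0.5658, -0.0171, 0.0587]
tool_rot: [0.705, -0.045, 0.706, 0.045]
contact_force: [-0.9, 0.2, -1.2]
gripper_width: 0.116
```

{"name": "drive_tool", "arguments": {
  "slide": [
    [-0.4,3,0],
    [-0.8,6,0],
    [-1,8,0],
    [-1,8,0]
  ],
  "turn": [
    [0,0,0],
    [0,0,0],
    [0,0,0],
    [0,0,0]
  ],
  "gripper": [0,0,0,0]
}}

```text
t: 8.1
eef_pos: [0.5645, -0.0085, 0.0585]
tool_rot: [0.705, -0.046, 0.707, 0.046]
contact_force: [-1.3, -0.6, -2.4]
gripper_width: 0.117
```

{"name": "drive_tool", "arguments": {
  "slide": [
    [-0.5,4,0],
    [-1,8,0],
    [-1.5,12,0],
    [-2,16,0],
    [-2,16,0]
  ],
  "turn": [
    [0,0,0],
    [0,0,0],
    [0,0,0],
    [0,0,0],
    [0,0,0]
  ],
  "gripper": [0,0,0,0,0]
}}

```text
t: 8.6
eef_pos: [0.5623, 0.0086, 0.0584]
tool_rot: [0.705, -0.046, 0.707, 0.046]
contact_force: [-0.7, 0.8, -2.4]
gripper_width: 0.119
```

{"name": "drive_tool", "arguments": {
  "slide": [
    [-0.5,4,0],
    [-1,8,0],
    [-1.5,12,0],
    [-2,16,0],
    [-2,16,0]
  ],
  "turn": [
    [0,0,0],
    [0,0,0],
    [0,0,0],
    [0,0,0],
    [0,0,0]
  ],
  "gripper": [0,0,0,0,0]
}}

```text
t: 9.1
eef_pos: [0.5602, 0.0256, 0.0584]
tool_rot: [0.704, -0.046, 0.707, 0.047]
contact_force: [-1.3, 0.2, -1.5]
gripper_width: 0.111
```

```bash
python3 look.py 6
```

```text
9.1 [0.5602 0.0256 0.0584] head -0.1316 tilt 0.0017 -0.0032 F [-1.28  0.24 -1.5 ] M [0.09 0.21 0.13] 0.11075716966783829
```

View pics/l6.png

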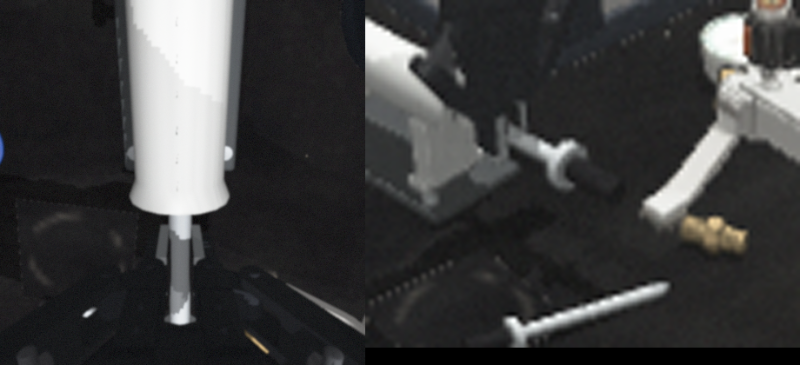

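{"name": "drive_tool", "arguments": {
  "slide": [
    [-0.4,3,0],
    [-0.8,6,0],
    [-1.1,9,0],
    [-1.6,13,0],
    [-1.6,13,0]
  ],
  "turn": [
    [0,0,0],
    [0,0,0],
    [0,0,0],
    [0,0,0],
    [0,0,0]
  ],
  "gripper": [0,0,0,0,0]
}}

```text
t: 9.7
eef_pos: [0.5587, 0.0361, 0.0585]
tool_rot: [0.705, -0.046, 0.707, 0.045]
contact_force: [-1.1, -4.7, -1.8]
gripper_width: 0.118
```

```bash
python3 look.py 7
```

```text
9.7 [0.5587 0.0361 0.0585] head -0.1295 tilt -0.001 -0.0029 F [-1.09 -4.71 -1.79] M [-1.06  0.17  0.06] 0.11829474533260897
```

View pics/l7.png

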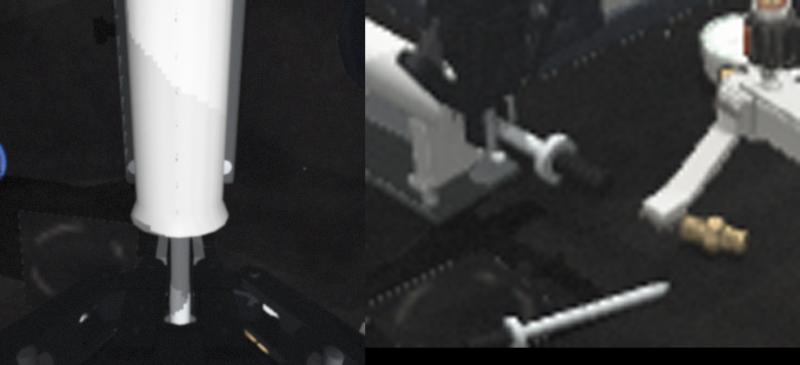

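{"name": "drive_tool", "arguments": {
  "slide": [
    [-0.2,2,0],
    [-0.5,4.5,0],
    [-0.5,4.5,0]
  ],
  "turn": [
    [0,0,0],
    [0,0,0],
    [0,0,0]
  ],
  "gripper": [0,0,0]
}}

```text
t: 10.1
eef_pos: [0.5583, 0.0385, 0.0586]
tool_rot: [0.705, -0.046, 0.707, 0.044]
contact_force: [-0.8, -5.4, -2.1]
gripper_width: 0.117
```

{"name": "drive_tool", "arguments": {
  "slide": [
    [0,0,0],
    [0,0,0],
    [0,0,0],
    [0,0,0],
    [0,0,0],
    [0,0,0]
  ],
  "turn": [
    [0,0,0],
    [0,0,0],
    [0,0,0],
    [0,0,0],
    [0,0,0],
    [0,0,0]
  ],
  "gripper": [0.14,0.2,0.3,0.4,0.45,0.45]
}}

```text
t: 10.7
eef_pos: [0.5584, 0.0387, 0.0586]
tool_rot: [0.705, -0.046, 0.706, 0.044]
contact_force: [0.5, -0.1, 0.6]
gripper_width: 0.447
```

```bash
python3 look.py 8
```

```text
10.7 [0.5584 0.0387 0.0586] head -0.1279 tilt -0.0031 -0.0025 F [ 0.5  -0.09  0.55] M [-0.03 -0.01  0.01] 0.4470732185854392
```

View pics/l8.png

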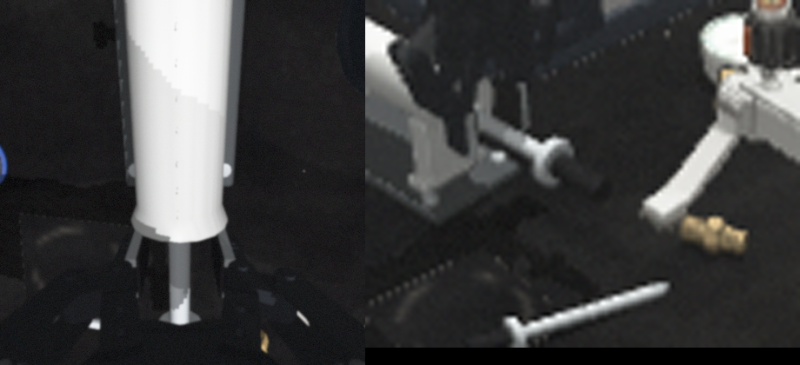

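{"name": "drive_tool", "arguments": {
  "slide": [
    [0,0,15],
    [0,0,45],
    [1,-8,75],
    [5,-45,75],
    [9.6,-85,75],
    [9.6,-85,75]
  ],
  "turn": [
    [0,0,0],
    [0,0,0],
    [0,0,0],
    [0,0,0],
    [0,0,0],
    [0,0,0]
  ],
  "gripper": [0.45,0.45,0.45,0.6,0.6,0.6]
}}

```text
t: 11.4
eef_pos: [0.5682, -0.0534, 0.1358]
tool_rot: [0.706, -0.044, 0.706, 0.04]
contact_force: [0.4, 0.1, 0.9]
gripper_width: 0.6
```

```bash
python3 look.py 9;python3 - <<'E'
from h import *
s=dict(np.load("s9.npz"));cv2.imwrite("pics/s9.png",cv2.resize(s["color"][130:210,190:300,::-1],None,fx=7,fy=7,interpolation=cv2.INTER_CUBIC))
w=dict(np.load("w9.npz"));cv2.imwrite("pics/w9.png",w["color"][:,:,::-1])
E
```

```text
11.4 [ 0.5682 -0.0534  0.1358] head -0.1193 tilt -0.0067 0.0 F [0.37 0.06 0.91] M [-0.04  0.05 -0.01] 0.6002319891040812
```

View pics/s9.png

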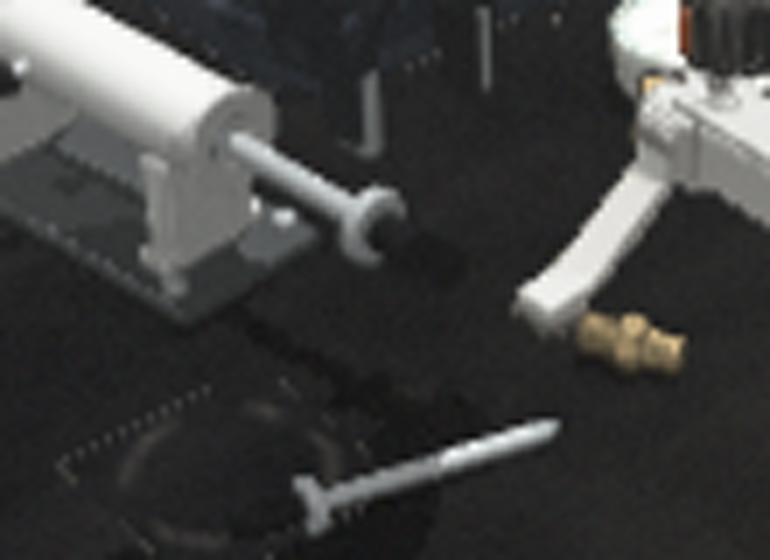

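View pics/w9.png

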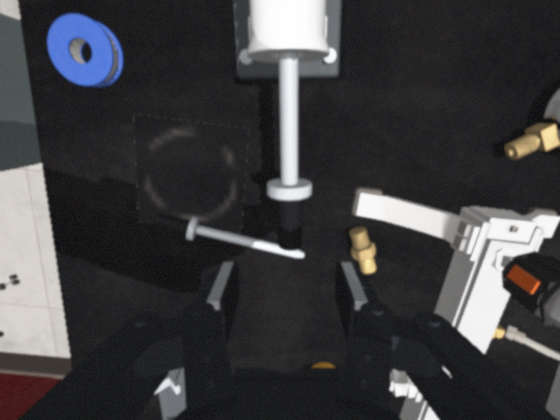

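```bash
python3 - <<'E'
from h import *
w=dict(np.load("w9.npz"));s=dict(np.load("s9.npz"))
p,res,R,W=shaft(w,list(range(80,172,4)),265,315,130);print(p,res)
P=lambda r,z:plane(w,(np.polyval(p,r),r),z)
a,b=P(80,.0745),P(170,.073);d=(a-b)/np.linalg.norm(a-b);print(a,b,np.arctan2(d[0],d[1]))
g=cv2.cvtColor(w["color"],cv2.COLOR_RGB2GRAY).astype(int)
print([(r,g[r,285:293].mean().round()) for r in range(172,206)])
print([(r,g[r,[272,274,305,307]].mean().round()) for r in range(172,206)])
M=np.array([.5545,.06,.075])
for dr in(0,.02,.037,.05):
    dd=np.array([-.1262,.992,dr]);dd/=np.linalg.norm(dd)
    base=M+dd*.01*1-np.array([0,0,.001 if dr else 0])  # at flare end
    out=[]
    for L in(75-150,75-158,75-200):
        X=base+dd*(L/1000-.01);q=np.array(proj(s,X));out.append((X.round(4),((q-[190,130]+.5)*7).round(),np.array(proj(w,X)).round(1)))
    print(dr,out)
E
```

```text
[7.61374349e-03 2.87945806e+02] 0.09829382615544091
[0.55632456 0.04783435 0.0745    ] [ 0.56366391 -0.00858304  0.073     ] -0.12936360704793645
[(172, np.float64(232.0)), (173, np.float64(232.0)), (174, np.float64(231.0)), (175, np.float64(231.0)), (176, np.float64(231.0)), (177, np.float64(231.0)), (178, np.float64(231.0)), (179, np.float64(231.0)), (180, np.float64(231.0)), (181, np.float64(231.0)), (182, np.float64(229.0)), (183, np.float64(223.0)), (184, np.float64(204.0)), (185, np.float64(170.0)), (186, np.float64(143.0)), (187, np.float64(147.0)), (188, np.float64(182.0)), (189, np.float64(219.0)), (190, np.float64(233.0)), (191, np.float64(237.0)), (192, np.float64(238.0)), (193, np.float64(238.0)), (194, np.float64(238.0)), (195, np.float64(238.0)), (196, np.float64(237.0)), (197, np.float64(235.0)), (198, np.float64(228.0)), (199, np.float64(203.0)), (200, np.float64(153.0)), (201, np.float64(96.0)), (202, np.float64(55.0)), (203, np.float64(42.0)), (204, np.float64(41.0)), (205, np.float64(44.0))]
[(172, np.float64(26.0)), (173, np.float64(28.0)), (174, np.float64(27.0))
[... 1100 characters left out ...]
217.]), array([288.7, 178.1])), (array([ 0.565 , -0.0223,  0.0723]), array([371., 225.]), array([288.7, 189.2])), (array([ 0.5703, -0.064 ,  0.0715]), array([445., 268.]), array([289. , 242.8]))]
0.037 [(array([ 0.564 , -0.0143,  0.0712]), array([358., 219.]), array([288.6, 177.7])), (array([ 0.565 , -0.0223,  0.0709]), array([372., 228.]), array([288.7, 188.6])), (array([ 0.5703, -0.0639,  0.0694]), array([445., 272.]), array([289. , 241.6]))]
0.05 [(array([ 0.564 , -0.0143,  0.0703]), array([358., 221.]), array([288.6, 177.3])), (array([ 0.565 , -0.0222,  0.0699]), array([372., 230.]), array([288.7, 188.2])), (array([ 0.5703, -0.0638,  0.0678]), array([445., 275.]), array([289. , 240.6]))]
```

```bash
python3 - <<'E'
from h import *
w=dict(np.load("w9.npz"))
for r,z in((187.8,.0875),(200.3,.0872)): print(plane(w,(289.4,r),z))
s=dict(np.load("s9.npz"));im=cv2.resize(s["color"][145:178,220:264,::-1],None,fx=18,fy=18,interpolation=cv2.INTER_CUBIC)
im=cv2.convertScaleAbs(im,alpha=1.6)
for (x,y),col in(((357,212),(0,255,0)),((358,219),(0,0,255)),((445,261),(0,255,0)),((445,272),(0,0,255))):
    cv2.circle(im,(int((x/7+190-220)*18),int((y/7+130-145)*18)),5,col,-1)
cv2.imwrite("pics/s9b.png",im)
E
```

```text
[ 0.56475658 -0.01755058  0.0875    ]
[ 0.56580643 -0.02610669  0.0872    ]
```

View pics/s9b.png

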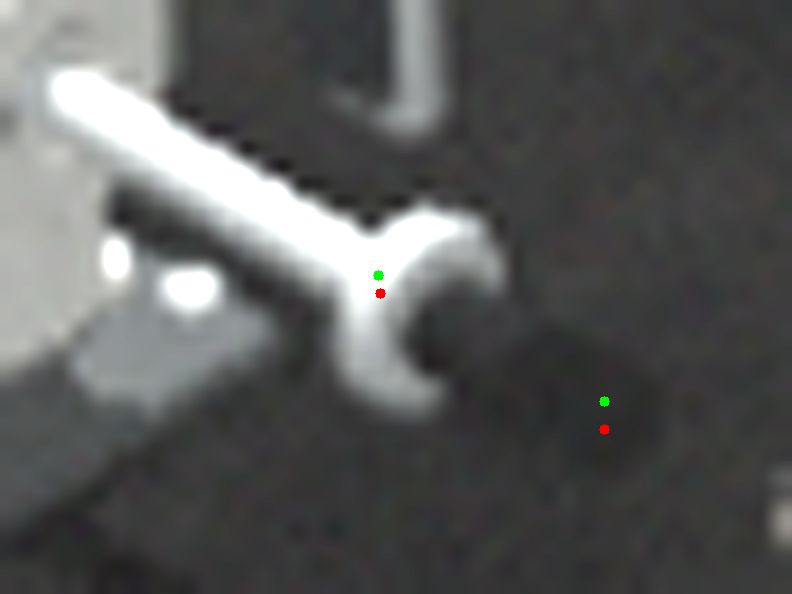

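{"name": "drive_tool", "arguments": {
  "slide": [
    [0,6,-20],
    [0,6,-50],
    [0,6,-70],
    [0,6,-82],
    [0,6,-82],
    [0,6,-82]
  ],
  "turn": [
    [0,0,0.008],
    [0,0,0.008],
    [0,0,0.008],
    [0,0,0.008],
    [0,0,0.008],
    [0,0,0.008]
  ],
  "gripper": [0.6,0.6,0.6,0.6,0.6,0.6],
  "squeeze": 40
}}

```text
t: 12.1
eef_pos: [0.5685, -0.0413, 0.0532]
tool_rot: [0.705, -0.048, 0.706, 0.046]
contact_force: [0.0, -0.5, -0.1]
gripper_width: 0.599
```

```bash
python3 look.py 10
```

```text
12.1 [ 0.5685 -0.0413  0.0532] head -0.1334 tilt -0.0033 -0.001 F [ 0.03 -0.48 -0.1 ] M [-0.01 -0.   -0.02] 0.5986463968841313
```

View pics/l10.png

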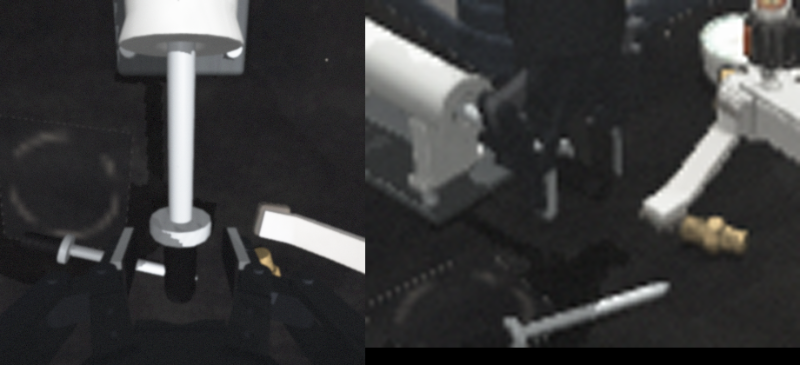

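{"name": "drive_tool", "arguments": {
  "slide": [
    [0.5,-5,0],
    [0.5,-5,0],
    [0.5,-5,0],
    [0.5,-5,0],
    [0.5,-5,0],
    [0.5,-5,0],
    [0.5,-5,0],
    [0.5,-5,0]
  ],
  "turn": [
    [0,0,-0.005],
    [0,0,-0.005],
    [0,0,-0.005],
    [0,0,-0.005],
    [0,0,-0.005],
    [0,0,-0.005],
    [0,0,-0.005],
    [0,0,-0.005]
  ],
  "gripper": [0.6,0.5,0.35,0.2,0,0,0,0]
}}

```text
t: 13.0
eef_pos: [0.5695, -0.0466, 0.0538]
tool_rot: [0.706, -0.046, 0.705, 0.044]
contact_force: [0.2, -0.4, 0.9]
gripper_width: 0.196
```

```bash
python3 look.py 11
```

```text
13.0 [ 0.5695 -0.0466  0.0538] head -0.128 tilt -0.0034 0.0004 F [ 0.17 -0.38  0.95] M [-0.07 -0.02  0.05] 0.19616979703643567
```

View pics/l11.png

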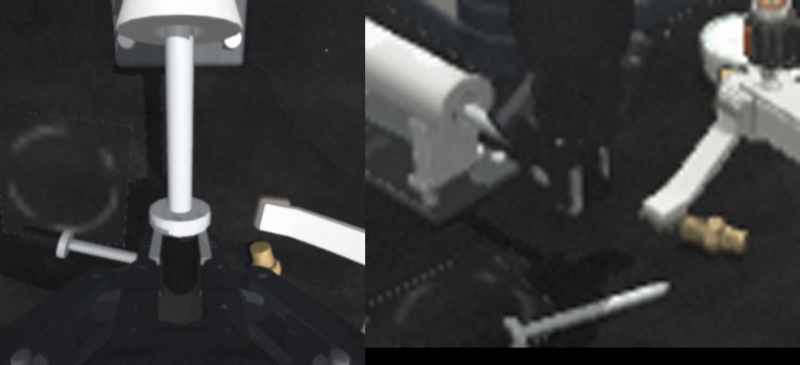

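Handle gripped behind the collar, with almost no load. I'll level it in small steps.

{"name": "drive_tool", "arguments": {
  "slide": [
    [0,0,1],
    [0,0,2],
    [0,0,2],
    [0,0,2]
  ],
  "turn": [
    [-0.007,0,0],
    [-0.015,0,0],
    [-0.015,0,0],
    [-0.015,0,0]
  ],
  "gripper": [0,0,0,0]
}}

```text
t: 13.5
eef_pos: [0.5694, -0.0467, 0.0557]
tool_rot: [0.705, -0.052, 0.706, 0.039]
contact_force: [0.6, -1.3, -0.1]
gripper_width: 0.196
```

{"name": "drive_tool", "arguments": {
  "slide": [
    [0,0,0.7],
    [0,0,1.5],
    [0,0,1.5],
    [0,0,1.5]
  ],
  "turn": [
    [-0.005,0,0],
    [-0.01,0,0],
    [-0.01,0,0],
    [-0.01,0,0]
  ],
  "gripper": [0,0,0,0]
}}

```text
t: 13.9
eef_pos: [0.5694, -0.0469, 0.0573]
tool_rot: [0.705, -0.055, 0.706, 0.035]
contact_force: [0.3, -2.2, -0.4]
gripper_width: 0.196
```

```bash
python3 look.py 12
```

```text
13.9 [ 0.5694 -0.0469  0.0573] head -0.1281 tilt -0.0289 -0.0029 F [ 0.31 -2.24 -0.38] M [-0.36  0.04  0.01] 0.19582978159758613
```

View pics/l12.png

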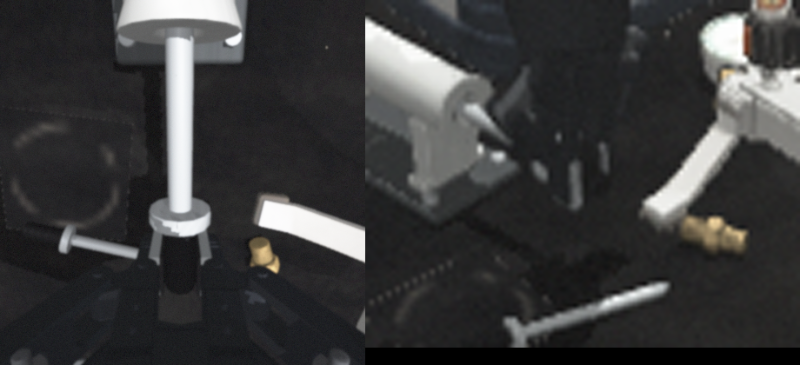

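{"name": "drive_tool", "arguments": {
  "slide": [
    [-0.4,3,0],
    [-0.8,6,0],
    [-1.2,9,0],
    [-1.5,12,0],
    [-1.5,12,0]
  ],
  "turn": [
    [0,0,0],
    [0,0,0],
    [0,0,0],
    [0,0,0],
    [0,0,0]
  ],
  "gripper": [0,0,0,0,0]
}}

```text
t: 14.5
eef_pos: [0.568, -0.0359, 0.0574]
tool_rot: [0.705, -0.056, 0.706, 0.034]
contact_force: [-0.3, -4.1, -1.6]
gripper_width: 0.198
```

```bash
python3 look.py 13
```

```text
14.5 [ 0.568  -0.0359  0.0574] head -0.1273 tilt -0.0302 -0.0027 F [-0.33 -4.11 -1.59] M [-0.81 -0.08  0.  ] 0.19758404728461668
```

{"name": "drive_tool", "arguments": {
  "slide": [
    [-0.4,3,0],
    [-0.8,6,0],
    [-1.2,9,0],
    [-1.5,12,0],
    [-1.9,15,0],
    [-1.9,15,0]
  ],
  "turn": [
    [0,0,0],
    [0,0,0],
    [0,0,0],
    [0,0,0],
    [0,0,0],
    [0,0,0]
  ],
  "gripper": [0,0,0,0,0,0]
}}

```text
t: 15.2
eef_pos: [0.566, -0.0216, 0.0574]
tool_rot: [0.705, -0.056, 0.706, 0.034]
contact_force: [1.1, -4.3, -1.7]
gripper_width: 0.194
```

{"name": "drive_tool", "arguments": {
  "slide": [
    [-0.4,3,0],
    [-0.8,6,0],
    [-1.2,9,0],
    [-1.5,12,0],
    [-1.9,15,0],
    [-1.9,15,0]
  ],
  "turn": [
    [0,0,0],
    [0,0,0],
    [0,0,0],
    [0,0,0],
    [0,0,0],
    [0,0,0]
  ],
  "gripper": [0,0,0,0,0,0]
}}

```text
t: 15.8
eef_pos: [0.564, -0.0071, 0.0574]
tool_rot: [0.705, -0.056, 0.706, 0.033]
contact_force: [0.0, -4.3, -0.2]
gripper_width: 0.198
```

```bash
python3 look.py 14
```

```text
15.8 [ 0.564  -0.0071  0.0574] head -0.1264 tilt -0.0316 -0.0027 F [ 0.02 -4.27 -0.25] M [-0.82 -0.03  0.09] 0.1982795500765584
```

View pics/l14.png

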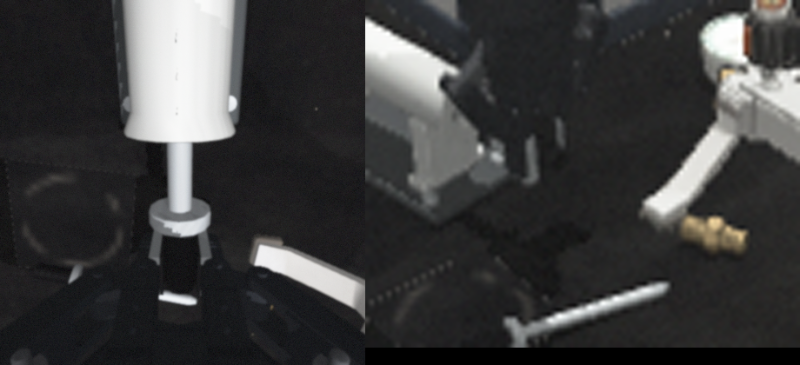

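{"name": "drive_tool", "arguments": {
  "slide": [
    [-0.4,3,0],
    [-0.8,6,0],
    [-1.2,9,0],
    [-1.5,12,0],
    [-1.9,15,0],
    [-1.9,15,0]
  ],
  "turn": [
    [0,0,0],
    [0,0,0],
    [0,0,0],
    [0,0,0],
    [0,0,0],
    [0,0,0]
  ],
  "gripper": [0,0,0,0,0,0]
}}

```text
t: 16.5
eef_pos: [0.5621, 0.0076, 0.0574]
tool_rot: [0.705, -0.056, 0.706, 0.033]
contact_force: [1.1, -4.0, 0.0]
gripper_width: 0.195
```

{"name": "drive_tool", "arguments": {
  "slide": [
    [-0.3,2.5,0],
    [-0.6,5,0],
    [-0.9,7.5,0],
    [-1.3,10,0],
    [-1.5,12,0],
    [-1.5,12,0]
  ],
  "turn": [
    [0,0,0],
    [0,0,0],
    [0,0,0],
    [0,0,0],
    [0,0,0],
    [0,0,0]
  ],
  "gripper": [0,0,0,0,0,0]
}}

```text
t: 17.1
eef_pos: [0.5605, 0.0192, 0.0574]
tool_rot: [0.705, -0.056, 0.706, 0.033]
contact_force: [0.2, -4.7, -1.0]
gripper_width: 0.195
```

```bash
python3 look.py 15
```

```text
17.1 [0.5605 0.0192 0.0574] head -0.1258 tilt -0.0323 -0.0029 F [ 0.21 -4.7  -0.99] M [-0.95 -0.11  0.06] 0.1949249634902039
```

View pics/l15.png

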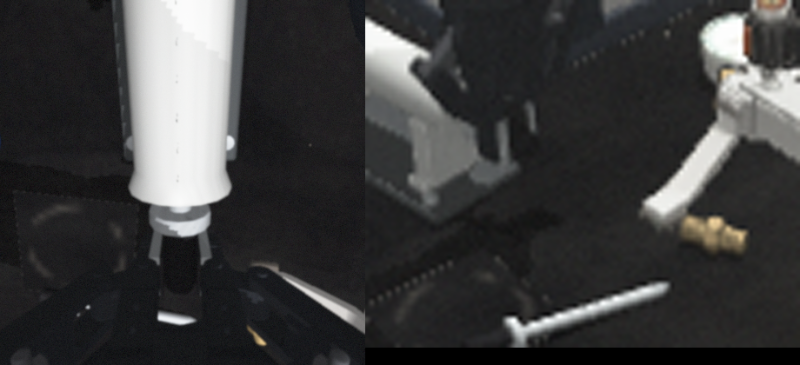

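{"name": "drive_tool", "arguments": {
  "slide": [
    [-0.3,2,0],
    [-0.5,4,0],
    [-0.8,6,0],
    [-1,8,0],
    [-1,8,0]
  ],
  "turn": [
    [0,0,0],
    [0,0,0],
    [0,0,0],
    [0,0,0],
    [0,0,0]
  ],
  "gripper": [0,0,0,0,0]
}}

```text
t: 17.7
eef_pos: [0.5594, 0.0269, 0.0574]
tool_rot: [0.705, -0.056, 0.706, 0.033]
contact_force: [-0.3, -5.0, 0.0]
gripper_width: 0.194
```

{"name": "drive_tool", "arguments": {
  "slide": [
    [-0.1,1,0],
    [-0.2,1.5,0],
    [-0.2,1.5,0]
  ],
  "turn": [
    [0,0,0],
    [0,0,0],
    [0,0,0]
  ],
  "gripper": [0,0,0]
}}

```text
t: 18.0
eef_pos: [0.5591, 0.0277, 0.0574]
tool_rot: [0.705, -0.056, 0.706, 0.032]
contact_force: [-0.3, -6.1, 0.5]
gripper_width: 0.2
```

{"name": "drive_tool", "arguments": {
  "slide": [
    [-0.1,1,0],
    [-0.2,1.5,0],
    [-0.2,1.5,0]
  ],
  "turn": [
    [0,0,0],
    [0,0,0],
    [0,0,0]
  ],
  "gripper": [0,0,0]
}}

```text
t: 18.3
eef_pos: [0.5589, 0.0286, 0.0575]
tool_rot: [0.705, -0.056, 0.706, 0.032]
contact_force: [0.3, -6.5, -0.5]
gripper_width: 0.196
```

```bash
python3 look.py 16; python3 - <<'E'
from h import *
w=dict(np.load("w16.npz"));cv2.imwrite("pics/w16.png",cv2.resize(w["color"][190:300,220:350,::-1],None,fx=6,fy=5.4,interpolation=cv2.INTER_CUBIC))
E
```

```text
18.3 [0.5589 0.0286 0.0575] head -0.1242 tilt -0.0339 -0.0031 F [ 0.25 -6.46 -0.5 ] M [-1.1  -0.09  0.02] 0.19637995156001803
```

View pics/w16.png

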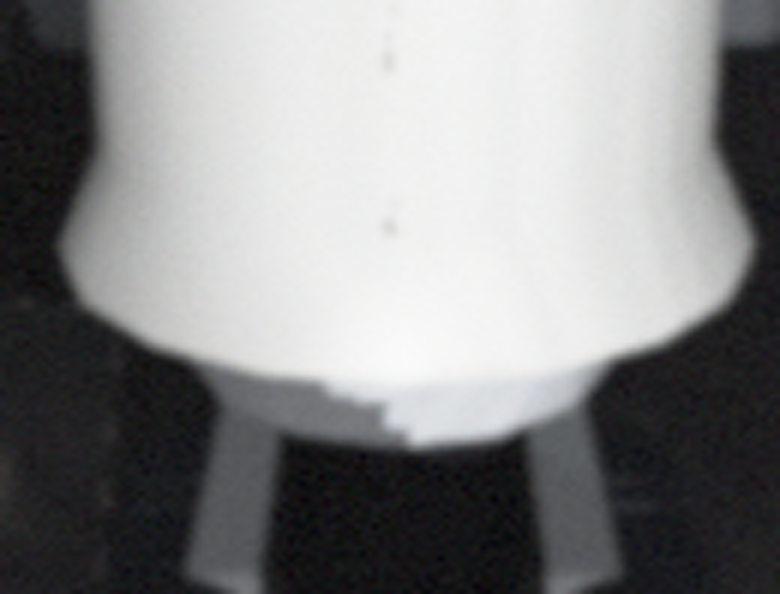

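{"name": "drive_tool", "arguments": {
  "slide": [
    [-0.1,1,0],
    [-0.2,1.7,0],
    [-0.2,1.7,0]
  ],
  "turn": [
    [0,0,0],
    [0,0,0],
    [0,0,0]
  ],
  "gripper": [0,0,0]
}}

```text
t: 18.7
eef_pos: [0.5587, 0.0296, 0.0575]
tool_rot: [0.705, -0.056, 0.706, 0.031]
contact_force: [0.8, -5.5, -0.2]
gripper_width: 0.197
```

{"name": "drive_tool", "arguments": {
  "slide": [
    [-0.1,1,0],
    [-0.2,1.7,0],
    [-0.2,1.7,0]
  ],
  "turn": [
    [0,0,0],
    [0,0,0],
    [0,0,0]
  ],
  "gripper": [0,0,0]
}}

```text
t: 19.0
eef_pos: [0.5585, 0.0305, 0.0576]
tool_rot: [0.705, -0.056, 0.706, 0.031]
contact_force: [1.2, -5.9, 0.1]
gripper_width: 0.196
```

{"name": "drive_tool", "arguments": {
  "slide": [
    [-0.1,1,0],
    [-0.2,1.7,0],
    [-0.2,1.7,0]
  ],
  "turn": [
    [0,0,0],
    [0,0,0],
    [0,0,0]
  ],
  "gripper": [0,0,0]
}}

```text
t: 19.3
eef_pos: [0.5585, 0.0309, 0.0577]
tool_rot: [0.706, -0.056, 0.706, 0.03]
contact_force: [0.9, -8.1, -1.4]
gripper_width: 0.192
```

{"name": "drive_tool", "arguments": {
  "slide": [
    [-0.1,1,0],
    [-0.2,1.7,0],
    [-0.2,1.7,0]
  ],
  "turn": [
    [0,0,0],
    [0,0,0],
    [0,0,0]
  ],
  "gripper": [0,0,0]
}}

```text
t: 19.6
eef_pos: [0.5585, 0.0309, 0.0577]
tool_rot: [0.706, -0.056, 0.706, 0.029]
contact_force: [2.3, -8.6, -2.2]
gripper_width: 0.192
```

{"name": "drive_tool", "arguments": {
  "slide": [
    [-0.1,1,0],
    [-0.3,2.2,0],
    [-0.3,2.2,0]
  ],
  "turn": [
    [0,0,0],
    [0,0,0],
    [0,0,0]
  ],
  "gripper": [0,0,0]
}}

```text
t: 19.9
eef_pos: [0.5585, 0.0308, 0.0578]
tool_rot: [0.706, -0.057, 0.705, 0.028]
contact_force: [1.9, -10.6, -2.3]
gripper_width: 0.194
```

```bash
python3 look.py 17; python3 - <<'E'
from h import *
w=dict(np.load("w17.npz"));cv2.imwrite("pics/w17.png",cv2.resize(w["color"][190:300,220:350,::-1],None,fx=6,fy=5.4,interpolation=cv2.INTER_CUBIC))
E
```

```text
19.9 [0.5585 0.0308 0.0578] head -0.1195 tilt -0.0416 -0.0014 F [  1.95 -10.56  -2.26] M [-1.77 -0.41  0.2 ] 0.19362515487037277
```

View pics/w17.png

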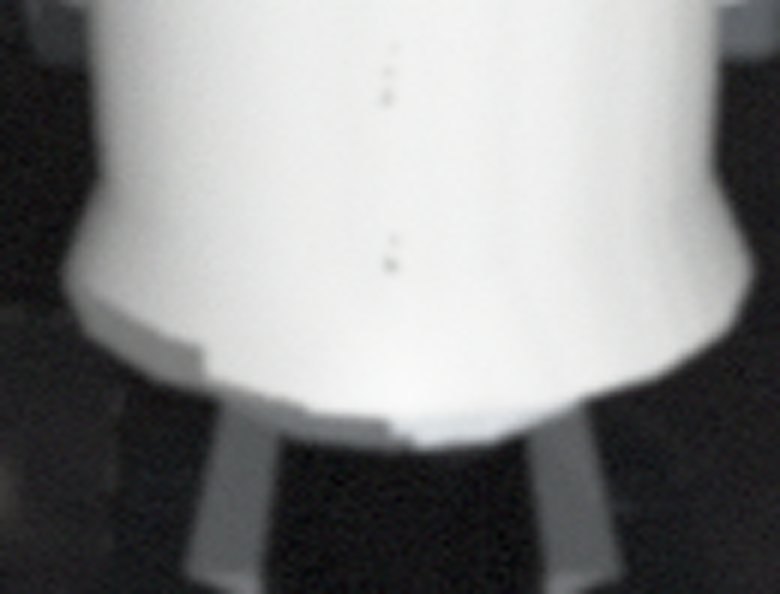

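Motion stopped dead at y = 0.0309, the predicted home position, and the force rose to ~10 N. The collar is seated, so I'll release.

{"name": "drive_tool", "arguments": {
  "slide": [
    [0,0,0],
    [0,0,0],
    [0,0,0],
    [0,0,0],
    [0,0,0],
    [0,0,0]
  ],
  "turn": [
    [0,0,0],
    [0,0,0],
    [0,0,0],
    [0,0,0],
    [0,0,0],
    [0,0,0]
  ],
  "gripper": [0.22,0.3,0.4,0.5,0.5,0.5]
}}

```text
t: 20.6
eef_pos: [0.5585, 0.0311, 0.0578]
tool_rot: [0.706, -0.057, 0.705, 0.028]
contact_force: [-0.6, -0.5, -0.7]
gripper_width: 0.501
```

{"name": "drive_tool", "arguments": {
  "slide": [
    [0,-4,10],
    [0,-5,40],
    [0,-5,80],
    [0,-30,110],
    [0,-70,120],
    [0,-100,120],
    [0,-100,120]
  ],
  "turn": [
    [0,0,0],
    [0,0,0],
    [0.02,0,0],
    [0.03,0,0],
    [0.03,0,0],
    [0.03,0,0],
    [0.03,0,0]
  ],
  "gripper": [0.5,0.5,0.5,0.5,0.5,0.5,0.5]
}}

```text
t: 21.3
eef_pos: [0.5581, -0.0748, 0.1797]
tool_rot: [0.708, -0.044, 0.704, 0.035]
contact_force: [-0.3, 0.2, -0.0]
gripper_width: 0.503
```

```bash
python3 look.py 18; python3 - <<'E'
from h import *
w=dict(np.load("w18.npz"));s=dict(np.load("s18.npz"))
cv2.imwrite("pics/w18.png",w["color"][:,:,::-1]);
a=cv2.resize(s["color"][110:210,160:300,::-1],None,fx=5.7,fy=5.7,interpolation=cv2.INTER_CUBIC);cv2.imwrite("pics/s18.png",a)
E
```

```text
21.3 [ 0.5581 -0.0748  0.1797] head -0.1118 tilt -0.0135 0.0045 F [-0.31  0.21 -0.  ] M [0.02 0.   0.01] 0.5028679645280411
```

View pics/w18.png

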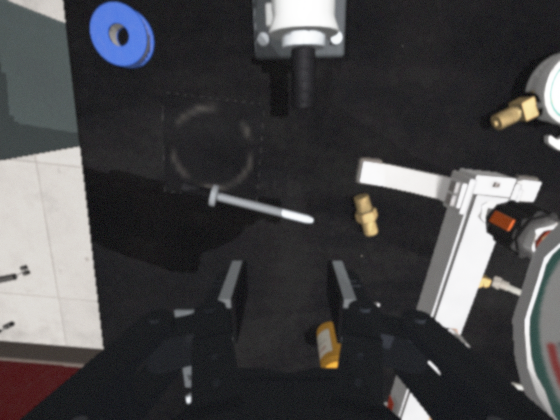

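View pics/s18.png

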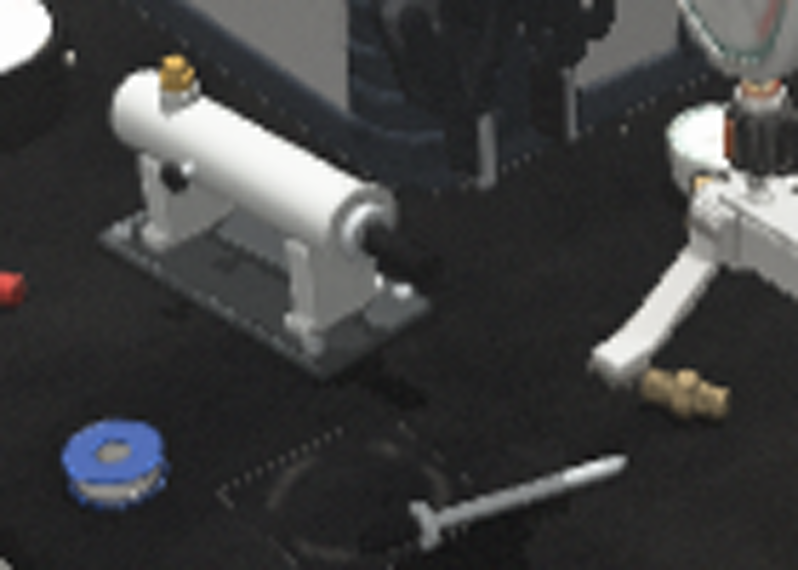

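Scene: collar sits on the mouth face, with the handle protruding. I'll check the residual gap from the wrist view.

```bash
python3 - <<'E'
from h import *
w=dict(np.load("w18.npz"))
cv2.imwrite("pics/w18c.png",cv2.resize(w["color"][0:115,245:360,::-1],None,fx=5.2,fy=5.2,interpolation=cv2.INTER_CUBIC))
g=cv2.cvtColor(w["color"],cv2.COLOR_RGB2GRAY).astype(int)
print([(r,int(g[r,300:306].mean())) for r in range(26,56)],[(r,int(g[r,300:306].mean())) for r in range(96,116)])
M=np.array([.5545,.06,.075]);d=np.array([-.1262,.992,0])
for n,X in(("ring top",M+[0,0,.026]),("collar front top",M+[0,0,.0155]),("collar back top",M-.008*d+[0,0,.0155]),("handle end top",M-.05*d+[0,0,.008]),("handle end",M-.05*d)):print(n,np.round(proj(w,X),1))
E
```

```text
[(26, 174), (27, 122), (28, 109), (29, 141), (30, 203), (31, 241), (32, 251), (33, 253), (34, 253), (35, 253), (36, 253), (37, 253), (38, 253), (39, 253), (40, 253), (41, 252), (42, 246), (43, 219), (44, 156), (45, 101), (46, 66), (47, 54), (48, 54), (49, 58), (50, 59), (51, 58), (52, 57), (53, 59), (54, 58), (55, 56)] [(96, 55), (97, 53), (98, 52), (99, 50), (100, 50), (101, 47), (102, 50), (103, 52), (104, 55), (105, 54), (106, 51), (107, 45), (108, 36), (109, 33), (110, 34), (111, 34), (112, 33), (113, 34), (114, 34), (115, 34)]
ring top [305.6  26.4]
collar front top [304.6  30.5]
collar back top [304.5  43.9]
handle end top [303.7 109. ]
handle end [303.1 109. ]
```

View pics/w18c.png

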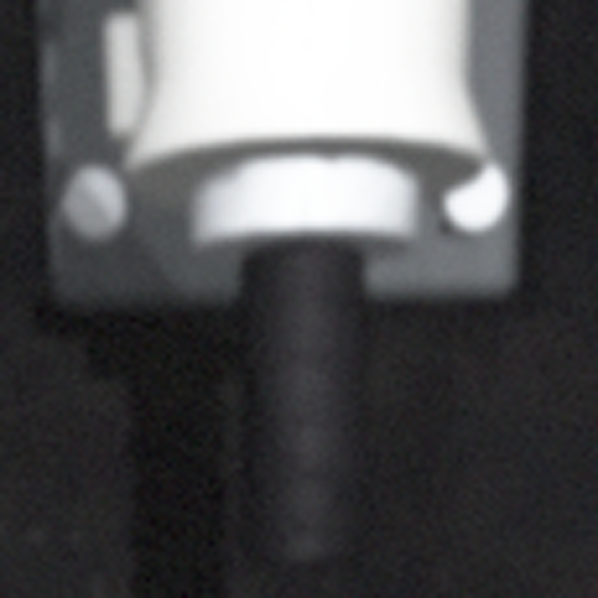

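All rows match the home prediction: collar front 29.8 vs 30.5, collar back 44.2 vs 43.9, handle end ~108 vs 109. One quick bystander check, then I'll hand in.

```bash
python3 - <<'E'
from h import *
a=cv2.imread("pics/scene0.png");s=dict(np.load("s18.npz"));b=s["color"][:,:,::-1]
for n,(x0,y0,x1,y1) in dict(reel=(168,180,192,202),adapter=(270,170,290,187),look=(228,186,273,208),bottle=(308,178,330,222),sticky=(325,230,370,262)).items():
    print(n,cv2.phaseCorrelate(np.float32(cv2.cvtColor(a[y0:y1,x0:x1],6)),np.float32(cv2.cvtColor(np.ascontiguousarray(b[y0:y1,x0:x1]),6))))
print(bot.hand_in())
E
```

```text
reel ((0.2750519047672828, 0.05303769275605319), 0.826148700589935)
adapter ((0.1531732595950661, -0.02911721511511267), 1.0088162455293868)
look ((0.3557371596969041, 0.3534707623800184), 0.8729322358413979)
bottle ((-0.02834399350309269, 0.5085930571963537), 0.972152938666167)
sticky ((0.4231927912067981, -0.11891494677928094), 0.999979673160447)
the job is handed in; nothing more can be done
None
```

The plunger is refitted and fully home in the pump, and I handed the job in at about 21 s of the 70 s allowed.

I took the steel plunger from the rest by its shaft and slid it about 72 mm into the bore. There I let it go, gripped it again by the black handle behind the collar, and pushed it on in small steps. It stopped at the position I had predicted for home, and the push rose to about 10.6 N at most, well under the 40 N limit. Then I released it and backed away.

- **Seating:** in the last wrist picture the collar's front and back edges and the handle's end lie within about 1 pixel of where they should be at home. The scene picture shows the collar against the mouth.
- **Robot:** the arm was clear of everything, with no load on the tool.
- **Other things on the bench:** the reel, adapter, oil bottle, small look-alike plunger and sticky note show image shifts of at most about 0.5 pixel, so I see no sign they moved. I did not compare the purple look-alike this way, but the arm never went near it.
- **Disagreement:** before insertion the scene camera suggested the held plunger was about 2 mm lower than I had computed. I raised it 1 mm, and it went in with almost no side force.

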